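Fit the wide drum set to the spindle sander

ROBOT

A 6-joint arm with a two-finger parallel gripper is mounted at the origin on a cart in front of the work surface, level with it; the furniture and walls round the work are solid. World frame = base frame: x ahead of the robot, y to its left, z up, the work surface at z = 0. Lengths are in m, angles in rad, forces in N, time in s.
With the tool pointing down it reaches from about 0.3 to 0.775 m from the base axis. Payload 14.6 kg.
Tool frame: the origin (TCP) lies on the centre line of the jaws, within the pads' length; the fingertips stand 19 mm ahead of it and the grasp point (between the pads) is the TCP (ctrl.tip_reach is the distance from the TCP to the fingertips, in m); x points along the fingers, y is the direction in which the jaws open and shut, and the axes are right-handed (so a half turn about x gives the same grasp; the last joint's range is limited). The gripper opens to 94 mm and grips with 3 to 60 N. Pads are 16 mm wide; open, the fingers measure 119 mm over their backs; the gripper's body (75 mm by 177 mm) begins 78 mm behind the grasp point.
Start: joints at [1.227, 0.3, 1.521, -0, 1.321, -0.067], TCP at [0.15, 0.529, 0.187] pointing down, gripper open.
Joint ranges: [-3.03, 3.03], [-0.79, 2.21], [0.23, 2.52], [-1.04, 4.18], [0, 3.07], [-2.55, 2.55]. Speed limits (rad/s): [2.22, 2.22, 2.57, 3.14, 3.14, 3.14].

INTERFACE

Orientations are given as [roll, pitch, yaw] about the fixed x, y, z axes, in that order (R = Rz(yaw) Ry(pitch) Rx(roll)).
In Python, from station import ctrl, optics, models gives the robot as it stands. The module is installed in compiled form; this text tells all that it offers.
- The arm moves only by the tool arm_command, never from a script. Its argument "deltas" is a list of rows, each an object with "translation": the shift along the tool's x, y, z in units of 25 mm (1.0 is 25 mm), a list of three; "turn": the turn, a rotation vector about the tool's x, y, z in units of 5 degrees (1.0 is 5 degrees), a list of three. In form: [{"translation": [x, y, z], "turn": [rx, ry, rz]}, ...]. A call has 1 to 12 rows; each row is the pose to reach, as a shift and turn from the pose commanded when the call began, along the tool's axes at that moment; what a row does not reach only later rows make up. A row lasts 1/12 s, in which the tool goes at most 41.7 mm and 7.16 degrees, less where a joint would pass 70% of its speed; a pose out of reach is approached as far as the arm can. A call with a gripper value outside its range is refused whole. "gripper" is the finger opening in mm, from 0 to 94, set as the call begins (left out, the last holds). The fingers move at their own pace and stop on an object; "force" is the grip in N (left out, the last holds). Time passes only in rows, so rows that repeat a pose let the fingers close. It gives the time, the measured TCP pose, the force and the opening at its end, in the units of the state.
- ctrl.get_obs(): the state, without advancing time (a new reading comes with each control period).
- optics.camera(name): name is "scene" or "top" or "wrist"; returns the picture (480x640x3 uint8, red, green, blue); there is no depth.
- optics.get_calibration(name): a dict with "K" (3x3 intrinsics, pixels), "origin" and "orientation" of the camera in the world. Camera axes: x right, y down, z forward; pixel columns grow to the right and rows downward; lengths in m; the calibration is good to about 2 mm. A picture is of the moment at which its call begins: read the wrist's pose just before it. get_calibration takes no time and is no camera call; for the wrist camera it gives the pose at the moment of the call.
- ctrl.hand_in(): hands the job in, once; it reports no verdict.
Trained networks look in the newest picture that a camera, given by its name, has taken for a name from the list of things; names that differ only in an ending like _2 or _b are one class to them, and where a whole thing is asked for, a point or a joint stands for the part that bears it (a point fixed in the world has none). Each returns a list of dicts, best first, with "score" (0 to 1); they miss things now and then, are a little off and sometimes report something else, mostly with a low value. They report only what shows in the picture. A call takes as long as a camera call. They do not tell look-alikes from the thing itself.
- models.look_for(target, camera): "box" ([left, top, right, bottom] in pixels, round what is visible of it).
- models.cut_out(target, camera): "pixels" (480x640 bool, what is visible of it) and "box" ([left, top, right, bottom] in pixels, round what is visible of it).
- models.mark_of(target, camera): "at" ([column, row] in pixels: a listed point, or the origin of a listed thing).
The state is a dict: "time_s": time; "qpos": joint angles; "joint_vel": joint speeds; "tau": joint torques, N m; "ee_pos": TCP position; "eef_rot": TCP orientation; "force": force on the tool from outside, world axes, zero at the start; "moment": the same for the moment, N m; "grip_width": finger opening in m.
Only numpy, scipy, OpenCV 4.12 (cv2) and the standard library are available. Lean on these libraries where they do the work, as an engineer would, in place of code of your own. Each camera call takes 0.05 s, during which the arm holds its last target.

TASK

The spindle sander is bare: fit it with the wide sanding set. First slide the wide drum down the spindle onto its flange, then the wide abrasive sleeve over the drum until it rests on the flange too, then lay the wide steel washer on the drum and finally push the star knob down the spindle onto the washer. Leave the narrow drum, sleeve and washer where they lie, and let go of everything.

Things in the scene. Friction and masses are not known exactly. Their poses are not given: they have to be found in the camera images.
- sander: fixed benchtop sander, dark grey-green, 200 (x) x 210 (y) mm, flat aluminium table 75 mm high. Origin: on the spindle axis at the underside; z up. In mid-table a steel flange, 54 mm diameter, its top face 79 mm above the origin; from it rises a bare 12 mm spindle, tapering from 157 mm above the origin to a 5 mm tip at 165 mm. The set's parts slide freely down the spindle; nothing is screwed.
- wide_drum: black sanding drum, the wider of two: stiff cylinder 46 mm diameter, 60 mm tall, standing upright, steel-lined through bore 15.5 mm; the top 4 mm of the outside is chamfered to 40 mm. Origin: centre of its underside, z up along its axis. About 120 g. Home: underside on the sander's flange.
- wide_sleeve: abrasive sleeve, the wider of two: stiff brown tube, 54 mm outside, 49.5 mm inside diameter, 57 mm tall, open at both ends, standing upright. Origin: centre of its lower end, z up along its axis. About 50 g. Goes with play over the wide drum; home: lower end on the flange, its rim then 3 mm below the drum's top.
- wide_washer: flat steel washer, the wider of two: 42 mm diameter, 9 mm thick, hole 15 mm, lying flat. Origin: centre of its underside, z up. About 60 g. Home: flat on the wide drum, round the spindle, underside 139 mm above the sander's origin.
- knob: black star knob with a brass bush: 36.6 mm over opposite lobes, lobes 16.5 mm tall, bush 20 mm tall, through hole 15 mm, standing on its underside. Slides straight down the spindle. Origin: centre of its underside, z up; the x axis points at a lobe, the others follow every 60 degrees. About 50 g. Home: on the wide washer, underside 148 mm above the sander's origin.
- narrow_drum: spare: the narrower black drum, 30 mm in diameter, 60 mm tall, standing upright. Origin: centre of its underside. Stays where it is.
- narrow_sleeve: spare: the narrower brown abrasive sleeve, 37 mm outside, 33 mm inside diameter, 57 mm tall, standing upright. Origin: centre of its lower end. Stays where it is.
- narrow_washer: spare: the smaller steel washer, 26 mm in diameter, 9 mm thick, hole 15 mm, lying flat. Origin: centre of its underside. Stays where it is.
Things that resemble listed ones, but are neither listed nor needed, are in the scene too. Leave any red look-alike of the wide_washer alone.

How it is judged:
On the way, in this order (a step that is already met when the one before it is completed fails the run):
1. the wide drum sits on the spindle, down on the flange (horizontal distance between wide_drum and sander below 0.005 m and z of wide_drum in the frame of sander between 0.076 and 0.082 m and angle between wide_drum's own z axis and vertical below 0.08 rad), for 0.2 s.
2. the wide sleeve is over the drum, down on the flange (all of step 1 and horizontal distance between wide_sleeve and sander below 0.007 m and z of wide_sleeve in the frame of sander between 0.076 and 0.082 m and angle between wide_sleeve's own z axis and vertical below 0.08 rad), for 0.2 s.
3. the wide washer lies on the drum, round the spindle (all of step 2 and horizontal distance between wide_washer and sander below 0.005 m and z of wide_washer in the frame of sander between 0.136 and 0.142 m and angle between wide_washer's own z axis and vertical below 0.08 rad), for 0.2 s.
4. the knob is on the spindle, down on the washer (all of step 3 and horizontal distance between knob and sander below 0.005 m and z of knob in the frame of sander between 0.145 and 0.151 m and angle between knob's own z axis and vertical below 0.08 rad), for 0.2 s.
At the end, for the whole second after the job is handed in: The wide drum (within 5 mm of the spindle axis) and the wide sleeve (within 7 mm) are down on the sander's flange, the wide washer lies on the drum and the knob on the washer (each within 5 mm of the axis), all heights within 3 mm of home, all upright within 0.08 rad and at rest (all of step 4 and linear speed of each of wide_drum, wide_sleeve, wide_washer, knob below 0.02 m/s); the robot touches nothing.
It fails at once if the narrow drum of the spare set is pushed or carried more than 30 mm away (distance of narrow_drum from where it was at the start of the episode above 0.03 m).
It fails at once if the narrow sleeve of the spare set is pushed or carried more than 30 mm away (distance of narrow_sleeve from where it was at the start of the episode above 0.03 m).
It fails at once if the narrow washer of the spare set is pushed or carried more than 30 mm away (distance of narrow_washer from where it was at the start of the episode above 0.03 m).
It also fails if it takes over 104 s, if anything falls off the work surface, if the arm or the gripper's body presses on something with over 40 N, if the wrist force passes 120 N, or if a joint passes its speed limit or range.

## Working session

There is one attempt and no reset: what is moved stays moved. The work goes in short steps, Python scripts to look and compute and a tool call to move; the robot and the scene stay as the last step left them, time stands still between calls to the robot, and variables do not carry over. Pictures are saved under pics/ and viewed, and the job is handed in when it is done.

Besides the shell and the picture viewer there is one more tool, called after "Emit:" as name(argument=value, ...) on one line, values as JSON. arm_command: Moves the arm, as the interface text tells. Its arguments: {"type":"object","properties":{"deltas":{"type":"array"},"gripper":{"type":"number"},"force":{"type":"number"}},"required":["deltas"]}

```bash
mkdir -p pics; python3 - <<'E'
from station import ctrl, optics, models
import cv2
print(ctrl.get_obs())
for n in ["scene","top","wrist"]:
    im=optics.camera(n); cv2.imwrite(f"pics/{n}0.png",im[:,:,::-1])
    print(n,optics.get_calibration(n))
E
```

```text
{'time_s': 0.0, 'qpos': array([ 1.22734350e+00,  3.00469916e-01,  1.52159851e+00, -4.83204891e-06,
        1.32069788e+00, -6.65688010e-02]), 'joint_vel': array([ 1.01287404e-03,  2.72222546e-04,  4.33185955e-04, -4.93078535e-05,
        1.25185274e-03,  1.43384204e-03]), 'tau': array([-1.30441786e-04, -5.31802976e+01, -3.52743852e+01,  7.08482321e-02,
        2.43696116e-02, -1.10207927e-04]), 'ee_pos': array([0.15023698, 0.5287797 , 0.18627962]), 'eef_rot': array([-1.63337734,  1.56962266, -1.91026017]), 'force': array([-0.10126981, -0.2369626 ,  0.08836594]), 'moment': array([0.04426726, 0.02168906, 0.00307866]), 'grip_width': 0.09414942307716577}
scene {'K': array([[518.72006225,   0.        , 316.39424812],
       [  0.        , 518.72006225, 233.93597269],
       [  0.        ,   0.        ,   1.        ]]), 'origin': array([-0.01237998, -0.56758394,  0.71845707]), 'orientation': array([-2.34788858,  0.01291997, -0.81605754])}
top {'K': array([[485.86817038,   0.        , 316.81886972],
       [  0.        , 485.86817038, 241.07778273],
       [  0.        ,   0.        ,   1.        ]]), 'origin': array([ 0.406751  , -0.06521917,  1.00020057]), 'orientation': array([-3.02575996e+00, -1.99901146e-03, -1.54524872e+00])}
wrist {'K': array([[405.18828079,   0.        , 324.4391414 ],
       [  0.        , 405.18828079, 238.46583412],
       [  0.        ,   0.        ,   1.        ]]), 'origin': array([0.08667796, 0.5467546 , 0.38328149]), 'orientation': array([2.90954209e+00, 7.42267070e-04, 1.29491291e+00])}
```

View pics/scene0.png

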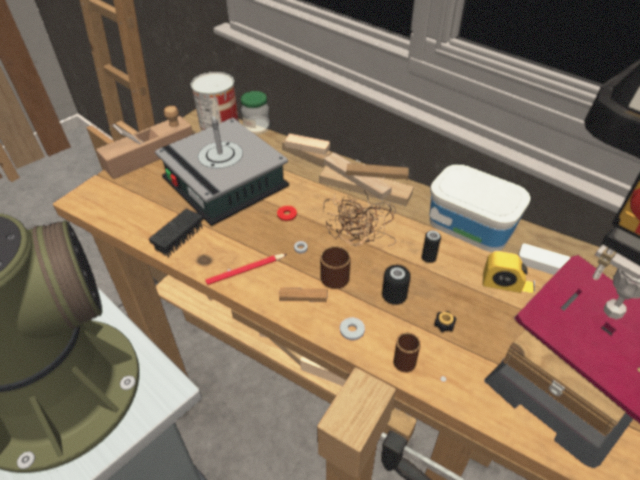

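View pics/top0.png

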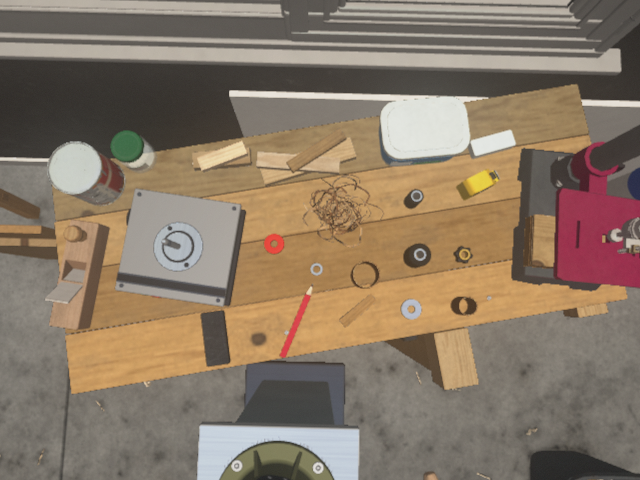

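View pics/wrist0.png

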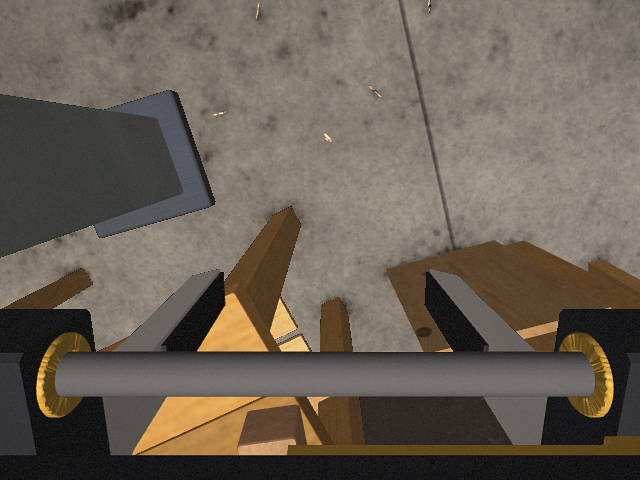

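Top view: the sander is at (178,245). The wide washer candidates are the grey one at (411,309), the small grey one at (317,269), which is the narrow washer, and the red one at (274,244), which is a decoy. The wide sleeve is at (365,275) and the narrow sleeve at (463,305). The wide drum is at (419,255) and the narrow drum at (415,198). The knob is at (463,254). Next I'll measure and enlarge.

```bash
cat > h.py <<'E'
import numpy as np, cv2
from scipy.spatial.transform import Rotation as R
from scipy.optimize import minimize
from station import ctrl, optics, models
def cal(n):
    c=optics.get_calibration(n); return c["K"],np.array(c["origin"]),R.from_euler('xyz',c["orientation"]).as_matrix()
def proj(c,P):
    K,o,M=c; q=(np.atleast_2d(P)-o)@M; u=q@K.T; return u[:,:2]/u[:,2:]
def back(c,uv,z):
    K,o,M=c; d=M@np.linalg.inv(K)@np.array([uv[0],uv[1],1.]); return o+d*(z-o[2])/d[2]
def cyl(x,y,r,z0,z1,n=64):
    t=np.linspace(0,2*np.pi,n,endpoint=False)
    a=np.c_[x+r*np.cos(t),y+r*np.sin(t)]
    return np.vstack([np.c_[a,0*t+z0],np.c_[a,0*t+z1]])
def bbox_fit(items,parts):
    """items: list of (cal, box) ; parts: list of (r,z0,z1); fit x,y by boxes"""
    from scipy.optimize import least_squares
    def f(p):
        e=[]
        for c,b in items:
            u=np.vstack([proj(c,cyl(p[0],p[1],*q)) for q in parts])
            e+= list(np.r_[u.min(0),u.max(0)]-np.array(b))
        return e
    c,b=items[0]; x0=back(c,[(b[0]+b[2])/2,(b[1]+b[3])/2],0.02)[:2]
    s=least_squares(f,x0,loss='soft_l1'); return s.x,np.round(f(s.x),1)
PARTS=dict(wide_drum=[(.023,0,.056),(.020,.056,.06)],wide_sleeve=[(.027,0,.057)],wide_washer=[(.021,0,.009)],knob=[(.0178,0,.0165)],
 narrow_drum=[(.015,0,.06)],narrow_sleeve=[(.0185,0,.057)],narrow_washer=[(.013,0,.009)])
E
python3 - <<'E'
from h import *
ims={n:optics.camera(n) for n in("scene","top")}
C={n:cal(n) for n in ims}
for t in PARTS:
    its=[]
    for n in ims:
        for d in models.cut_out(t,n)[:3]:
            m=d["pixels"]; ys,xs=np.nonzero(m); b=[xs.min(),ys.min(),xs.max()+1,ys.max()+1] if len(xs) else d["box"]
            p,r=bbox_fit([(C[n],b)],PARTS[t])
            print(t,n,round(d["score"],2),np.round(b,1),np.round(p,4),r)
            its.append((n,d["score"],b))
for n in ims: print(n,[(round(d["score"],2),np.round(d["at"],1)) for d in models.mark_of("sander",n)[:2]])
for n in ims: print([ (d["score"],np.round(d["box"])) for d in models.look_for("sander",n)[:2]])
a=ims["top"][180:330,260:500]; b=ims["scene"][220:380,270:470]
cv2.imwrite("pics/cropt.png",cv2.resize(a,None,fx=3.3,fy=3.3,interpolation=cv2.INTER_CUBIC)[:,:,::-1])
cv2.imwrite("pics/crops.png",cv2.resize(b,None,fx=3.5,fy=3.5,interpolation=cv2.INTER_CUBIC)[:,:,::-1])
a=ims["top"][180:310,110:260]; b=ims["scene"][90:220,150:300]
cv2.imwrite("pics/sander.png",cv2.resize(np.hstack([a,b]),None,fx=2.6,fy=2.6,interpolation=cv2.INTER_CUBIC)[:,:,::-1])
E
```

```text
wide_drum scene 0.57 [382 264 411 305] [ 0.4949 -0.2667] [-0.5 -0.4  0.5  0.4]
wide_drum top 0.81 [403 244 431 268] [ 0.4942 -0.2653] [-0.3 -0.6  0.3  0.6]
wide_drum top 0.2 [453 247 472 264] [ 0.4951 -0.35  ] [-9.3 -2.9  2.7  5.3]
wide_sleeve scene 0.82 [319 246 351 289] [ 0.4526 -0.1629] [ 0.5 -0.5 -0.5  0.5]
wide_sleeve scene 0.31 [382 264 411 305] [ 0.4955 -0.2648] [-3.5 -3.   2.2  1.4]
wide_sleeve top 0.6 [115 189 246 307] [0.5763 0.3022] [  2.8   3.7 -91.2 -82.9]
wide_sleeve top 0.59 [350 261 380 289] [ 0.4533 -0.1614] [ 0.1 -0.2 -0.1  0.2]
wide_washer scene 0.94 [340 318 365 340] [ 0.3876 -0.2606] [-0.3 -1.3  0.3  1. ]
wide_washer scene 0.54 [156 117 289 226] [0.3525 0.1893] [   6.8   89.8 -104.4   -2.1]
wide_washer top 0.68 [401 299 421 319] [ 0.3889 -0.2589] [-0.8 -0.5  0.8  0.5]
knob scene 0.75 [434 310 457 332] [ 0.5021 -0.3654] [-0.2 -0.8  0.2  0.7]
knob scene 0.58 [392 332 422 373] [ 0.4016 -0.3609] [ 3.2 13.3 -2.7 -2.2]
knob top 0.79 [454 247 472 264] [ 0.5    -0.3643] [-0.9 -0.5  0.9  0.5]
narrow_drum scene 0.71 [421 230 441 263] [ 0.6093 -0.2595] [-0.6 -0.7  0.6  0.7]
narrow_drum top 0.72 [403 189 423 209] [ 0.6101 -0.2568] [-0.3 -0.2  0.3  0.2]
narrow_sleeve scene 0.62 [393 332 421 373] [ 0.3968 -0.3606] [-0.2 -0.2  0.2  0.2]
narrow_sleeve top 0.91 [450 297 477 316] [ 0.3973 -0.3577] [-0.2 -0.2  0.2  0.2]
narrow_washer scene 0.66 [294 241 308 253] [ 0.4644 -0.0661] [ 0.1 -0.5 -0.1  0.5]
narrow_washer top 0.61 [310 264 322 275] [ 0.4639 -0.0641] [-0.4 -1.   0.4  1. ]
scene [(0.45, array([392.6, 294.4]))]
top [(0.91, array([189.5, 246.5]))]
[(0.92, array([153., 118., 288., 228.]))]
[(0.74, array([119., 189., 244., 308.]))]
```

View pics/cropt.png

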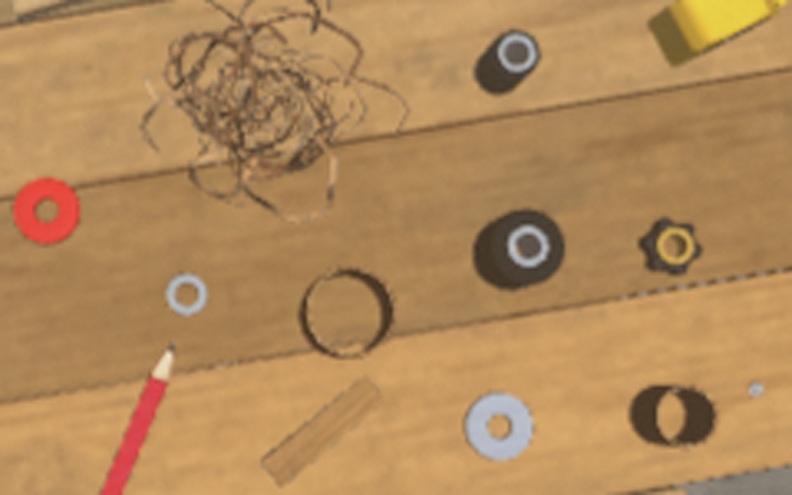

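View pics/crops.png

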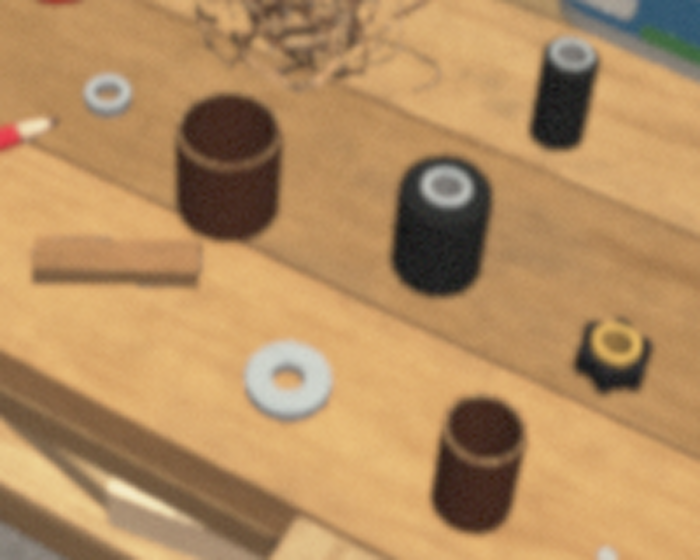

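View pics/sander.png

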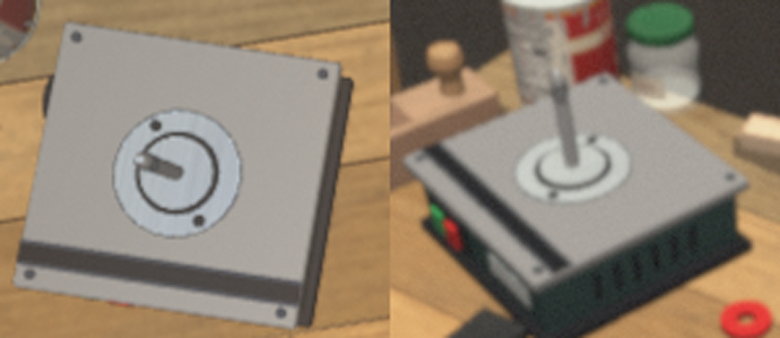

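```bash
cat >> h.py <<'E'
def tool():
    o=ctrl.get_obs(); return np.array(o["ee_pos"]),R.from_euler('xyz',o["eef_rot"]).as_matrix(),o
def plan(p,ang=None):
    """p target TCP, ang: world angle (deg) of tool y (tool down). prints units"""
    e,M,o=tool()
    if ang is None: T=M
    else:
        y=np.array([np.cos(np.radians(ang)),np.sin(np.radians(ang)),0]); x=np.array([0,0,-1.]); T=np.c_[x,y,np.cross(x,y)]
    tr=M.T@(np.array(p)-e)/0.025; tu=np.degrees(R.from_matrix(M.T@T).as_rotvec())/5
    print("trans",np.round(tr,2),"turn",np.round(tu,2),"rows>=",int(np.ceil(max(np.linalg.norm(tr)*25/41.7,np.linalg.norm(tu)*5/7.16))), "yang",np.round(np.degrees(np.arctan2(M[1,1],M[0,1])),1),"tilt",np.round(np.degrees(np.arccos(-M[2,0])),2),"q",np.round(o["qpos"],2),"t",round(o["time_s"],1))
E
python3 - <<'E'
from h import *
e,M,o=tool(); print(np.round(M,3))
c=cal("wrist"); print(np.round(c[2],3)); print("cam in tool",M.T@(c[1]-e))
print("tcp",proj(c,e),"tip",proj(c,e+M[:,0]*.019), proj(c,e+M[:,0]*.25))
t=cal("top"); s=cal("scene")
tip=back(t,(165,241.2),.163); base=back(t,(179.2,246.2),.079); print(tip,base, "scene tip at",proj(s,tip),"base",proj(s,base))
plan([tip[0],tip[1],.36],0); plan([tip[0],tip[1],.36],90)
E
```

```text
[[ 0.     0.273  0.962]
 [-0.     0.962 -0.273]
 [-1.     0.     0.   ]]
[[ 0.272  0.936  0.221]
 [ 0.962 -0.265 -0.063]
 [ 0.     0.23  -0.973]]
cam in tool [-0.19685463 -0.00033411 -0.06606193]
tcp [[324.92727908 275.72318728]] tip [[324.88352177 264.80414592]] [[324.63911066 203.81467229]]
[0.49717578 0.19869538 0.163     ] [0.49736674 0.19755389 0.079     ] scene tip at [[214.73893119 117.89050718]] base [[221.17019504 152.8607813 ]]
trans [-6.93 -8.92 16.96] turn [14.83  0.   -0.  ] rows>= 13 yang 74.1 tilt 0.0 q [ 1.23  0.3   1.52 -0.    1.32 -0.07] t 1.1
trans [-6.93 -8.92 16.96] turn [-3.17  0.    0.  ] rows>= 13 yang 74.1 tilt 0.0 q [ 1.23  0.3   1.52 -0.    1.32 -0.07] t 1.1
```

Emit:
arm_command(deltas=[{"translation":[-6.9,0,0],"turn":[0,0,0]},{"translation":[-6.9,0,0],"turn":[0,0,0]},{"translation":[-6.9,0,0],"turn":[0,0,0]},{"translation":[-6.9,0,0],"turn":[0,0,0]},{"translation":[-6.93,-8.92,16.96],"turn":[14.83,0,0]},{"translation":[-6.93,-8.92,16.96],"turn":[14.83,0,0]},{"translation":[-6.93,-8.92,16.96],"turn":[14.83,0,0]},{"translation":[-6.93,-8.92,16.96],"turn":[14.83,0,0]},{"translation":[-6.93,-8.92,16.96],"turn":[14.83,0,0]},{"translation":[-6.93,-8.92,16.96],"turn":[14.83,0,0]},{"translation":[-6.93,-8.92,16.96],"turn":[14.83,0,0]},{"translation":[-6.93,-8.92,16.96],"turn":[14.83,0,0]}])

```text
time_s: 2.15
ee_pos: [0.3927, 0.2975, 0.3584]
eef_rot: [1.909, 1.57, 0.626]
force: [0.1, 0.6, 1.1]
grip_width: 0.0938
```

```bash
python3 - <<'E'
from h import *
plan([.4972,.1987,.36],0)
E
```

```text
trans [-0.06  2.89  4.97] turn [ 3.3  -0.   -0.01] rows>= 4 yang 16.5 tilt 0.03 q [0.57 0.1  1.37 0.   1.67 0.29] t 2.1
```

Emit:
arm_command(deltas=[{"translation":[-0.06,2.89,4.97],"turn":[3.3,0,0]},{"translation":[-0.06,2.89,4.97],"turn":[3.3,0,0]},{"translation":[-0.06,2.89,4.97],"turn":[3.3,0,0]},{"translation":[-0.06,2.89,4.97],"turn":[3.3,0,0]},{"translation":[-0.06,2.89,4.97],"turn":[3.3,0,0]},{"translation":[-0.06,2.89,4.97],"turn":[3.3,0,0]},{"translation":[-0.06,2.89,4.97],"turn":[3.3,0,0]}])

```text
time_s: 2.73
ee_pos: [0.4963, 0.2018, 0.3597]
eef_rot: [-2.958, 1.571, 1.761]
force: [-0.3, 0.3, -1.0]
grip_width: 0.0938
```

```bash
python3 - <<'E'
from h import *
plan([.4972,.1987,.36],0)
c=cal("wrist"); im=optics.camera("wrist"); cv2.imwrite("pics/w1.png",im[:,:,::-1])
for z in (.165,.079): print(z,proj(c,[.4972,.1985,z]))
E
```

```text
trans [-0.01  0.03  0.12] turn [ 0.08 -0.    0.  ] rows>= 1 yang 0.4 tilt 0.01 q [0.32 0.2  1.25 0.   1.69 0.31] t 2.7
0.165 [[325.06358541 215.37172308]]
0.079 [[324.9348742  202.75153648]]
```

View pics/w1.png

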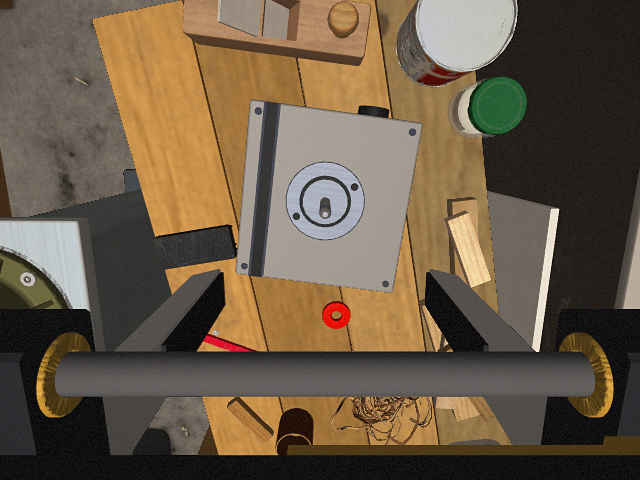

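Wrist view: the spindle tip is at about (325,214) and the steel disc is centred at about (325,201). I'll refine both.

```bash
python3 - <<'E'
from h import *
c=cal("wrist"); im=optics.camera("wrist"); 
cr=im[150:250,275:375]; cv2.imwrite("pics/w1c.png",cv2.resize(cr,None,fx=6,fy=6,interpolation=cv2.INTER_CUBIC)[:,:,::-1])
g=cv2.GaussianBlur(im,(3,3),0).astype(int)
# bluish steel disc
m=((g[:,:,2]-g[:,:,0])>10).astype(np.uint8); m[:150]=0;m[250:]=0;m[:,:275]=0;m[:,375:]=0
m=cv2.morphologyEx(m,cv2.MORPH_CLOSE,np.ones((3,3),np.uint8))
cs,_=cv2.findContours(m,cv2.RETR_EXTERNAL,cv2.CHAIN_APPROX_NONE); k=max(cs,key=cv2.contourArea)
el=cv2.fitEllipse(k); print(el); print("disc ctr z=.075",back(c,(el[0][0]+0,el[0][1]),.0755))
print("tip row->",back(c,(325.5,213.5),.165))
E
```

```text
((324.8023986816406, 200.6707000732422), (75.94766998291016, 76.40235137939453), 75.7332534790039)
disc ctr z=.075 [0.49693739 0.20075914 0.0755    ]
tip row-> [0.49749302 0.20061771 0.165     ]
```

View pics/w1c.png

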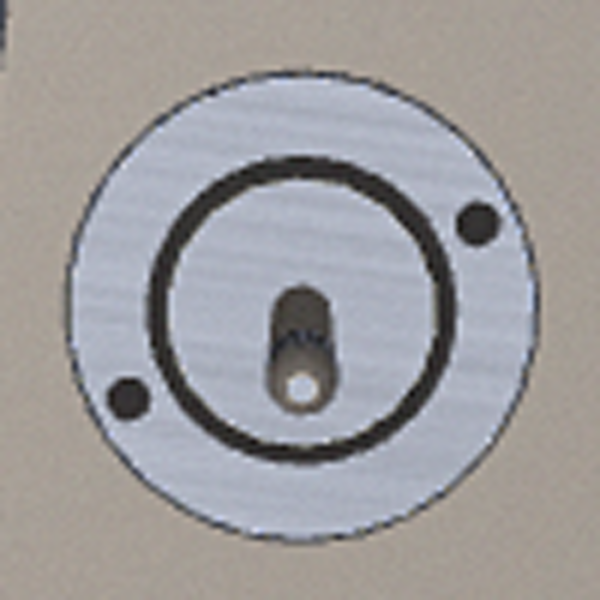

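```bash
python3 - <<'E'
from h import *
plan([.48,-.25,.36],0)
E
```

```text
trans [-1.000e-02 -7.800e-01  1.808e+01] turn [ 0.09 -0.   -0.01] rows>= 11 yang 0.4 tilt 0.03 q [0.32 0.2  1.25 0.   1.69 0.31] t 2.8
```

Emit:
arm_command(deltas=[{"translation":[0,-0.78,18.08],"turn":[0.09,0,0]},{"translation":[0,-0.78,18.08],"turn":[0.09,0,0]},{"translation":[0,-0.78,18.08],"turn":[0.09,0,0]},{"translation":[0,-0.78,18.08],"turn":[0.09,0,0]},{"translation":[0,-0.78,18.08],"turn":[0.09,0,0]},{"translation":[0,-0.78,18.08],"turn":[0.09,0,0]},{"translation":[0,-0.78,18.08],"turn":[0.09,0,0]},{"translation":[0,-0.78,18.08],"turn":[0.09,0,0]},{"translation":[0,-0.78,18.08],"turn":[0.09,0,0]},{"translation":[0,-0.78,18.08],"turn":[0.09,0,0]},{"translation":[0,-0.78,18.08],"turn":[0.09,0,0]},{"translation":[0,-0.78,18.08],"turn":[0.09,0,0]}])

```text
time_s: 3.83
ee_pos: [0.4793, -0.2548, 0.3588]
eef_rot: [-1.471, 1.569, -3.047]
force: [0.7, 0.7, -0.9]
grip_width: 0.0939
```

```bash
cat > see.py <<'E'
from h import *
import sys
c=cal("wrist"); im=optics.camera("wrist"); cv2.imwrite("pics/%s.png"%sys.argv[1],im[:,:,::-1])
plan([.48,-.25,.36],0)
for t in sys.argv[2:]:
    for d in models.cut_out(t,"wrist")[:2]:
        ys,xs=np.nonzero(d["pixels"]); b=[xs.min(),ys.min(),xs.max()+1,ys.max()+1]
        p,r=bbox_fit([(c,b)],PARTS[t]); print(t,round(d["score"],2),b,np.round(p,4),r)
E
python3 see.py w2 wide_drum wide_sleeve wide_washer knob narrow_drum narrow_sleeve
```

```text
trans [-0.04  0.01 -0.1 ] turn [-0.05 -0.    0.01] rows>= 1 yang -0.2 tilt 0.05 q [-0.55  0.22  1.23 -0.    1.69 -0.55] t 3.9
wide_drum 0.64 [np.int64(320), np.int64(185), np.int64(356), np.int64(225)] [ 0.496  -0.2674] [-0.5 -0.6  0.5  0.6]
wide_sleeve 0.95 [np.int64(281), np.int64(97), np.int64(326), np.int64(144)] [ 0.4548 -0.1636] [-0.3 -0.2  0.3  0.2]
wide_washer 0.83 [np.int64(243), np.int64(182), np.int64(274), np.int64(212)] [ 0.3893 -0.2607] [-0.4 -0.7  0.4  0.8]
knob 0.77 [np.int64(329), np.int64(257), np.int64(354), np.int64(285)] [ 0.5026 -0.3655] [-0.3  0.2  0.3 -0.2]
knob 0.18 [np.int64(280), np.int64(97), np.int64(326), np.int64(144)] [ 0.4456 -0.1532] [  3.8   2.4 -13.8 -15. ]
narrow_drum 0.94 [np.int64(411), np.int64(185), np.int64(443), np.int64(213)] [ 0.6112 -0.2598] [-1.3 -0.6  1.   0.6]
narrow_sleeve 0.89 [np.int64(249), np.int64(254), np.int64(281), np.int64(292)] [ 0.3989 -0.3604] [-0.5 -0.5  0.6  0.5]
```

View pics/w2.png

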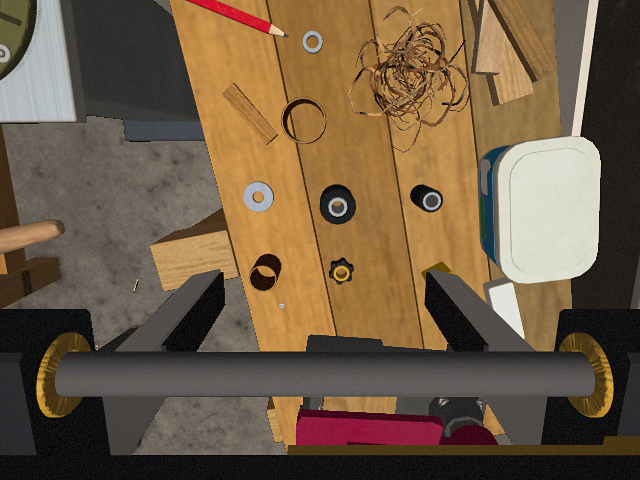

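```bash
python3 - <<'E'
from h import *
plan([.496,-.2674,.12],0)
plan([.496,-.2674,.044],0)
E
```

```text
trans [9.6  0.62 0.71] turn [ 0.    0.   -0.01] rows>= 6 yang 0.0 tilt 0.04 q [-0.55  0.22  1.23  0.    1.69 -0.55] t 4.2
trans [12.64  0.62  0.71] turn [ 0.    0.   -0.01] rows>= 8 yang 0.0 tilt 0.04 q [-0.55  0.22  1.23  0.    1.69 -0.55] t 4.2
```

Emit:
arm_command(deltas=[{"translation":[9.6,0.62,0.71],"turn":[0,0,0]},{"translation":[9.6,0.62,0.71],"turn":[0,0,0]},{"translation":[9.6,0.62,0.71],"turn":[0,0,0]},{"translation":[9.6,0.62,0.71],"turn":[0,0,0]},{"translation":[9.6,0.62,0.71],"turn":[0,0,0]},{"translation":[9.6,0.62,0.71],"turn":[0,0,0]},{"translation":[9.6,0.62,0.71],"turn":[0,0,0]},{"translation":[9.6,0.62,0.71],"turn":[0,0,0]},{"translation":[9.6,0.62,0.71],"turn":[0,0,0]}])

```text
time_s: 4.93
ee_pos: [0.4965, -0.2687, 0.1222]
eef_rot: [1.014, 1.568, -0.557]
force: [0.1, -0.2, 0.4]
grip_width: 0.0938
```

```bash
python3 see.py w3 wide_drum; python3 - <<'E'
from h import *
print(tool()[0]);plan([.496,-.2674,.044],0)
E
```

```text
trans [-9.5  -0.63 -0.74] turn [-0.01  0.02 -0.04] rows>= 6 yang -0.1 tilt 0.23 q [-0.56  0.39  1.56  0.    1.19 -0.56] t 5.0
wide_drum 0.58 [np.int64(288), np.int64(197), np.int64(356), np.int64(273)] [ 0.4953 -0.2669] [-0.4 -1.1  0.4  0.9]
[ 0.49657269 -0.26895819  0.12237226]
trans [ 3.13 -0.03 -0.07] turn [-0.02  0.02 -0.04] rows>= 2 yang -0.1 tilt 0.23 q [-0.56  0.39  1.56  0.    1.19 -0.56] t 5.0
```

View pics/w3.png

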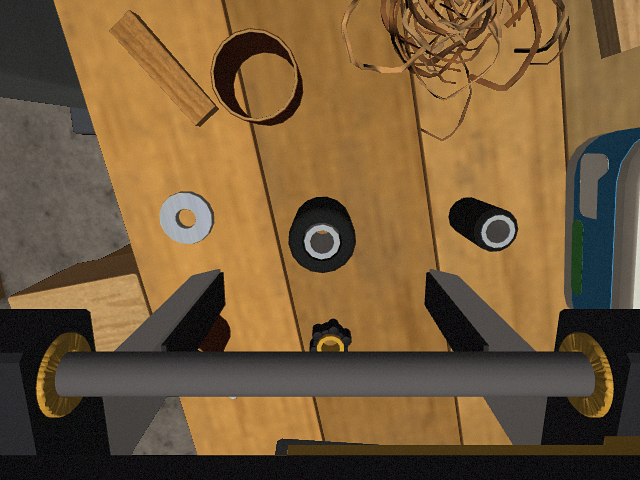

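The wide drum is centred between the jaws at (322,235). Descending and gripping.

Emit:
arm_command(deltas=[{"translation":[3.13,-0.04,-0.08],"turn":[0,0,0]},{"translation":[3.13,-0.04,-0.08],"turn":[0,0,0]},{"translation":[3.13,-0.04,-0.08],"turn":[0,0,0]},{"translation":[3.13,-0.04,-0.08],"turn":[0,0,0]},{"translation":[3.13,-0.04,-0.08],"turn":[0,0,0]}])

```text
time_s: 5.45
ee_pos: [0.4958, -0.2674, 0.0443]
eef_rot: [1.008, 1.567, -0.564]
force: [0.9, -0.2, 0.8]
grip_width: 0.094
```

Emit:
arm_command(deltas=[{"translation":[0,0,0],"turn":[0,0,0]},{"translation":[0,0,0],"turn":[0,0,0]},{"translation":[0,0,0],"turn":[0,0,0]},{"translation":[0,0,0],"turn":[0,0,0]},{"translation":[0,0,0],"turn":[0,0,0]},{"translation":[0,0,0],"turn":[0,0,0]},{"translation":[0,0,0],"turn":[0,0,0]},{"translation":[0,0,0],"turn":[0,0,0]}], gripper=35, force=25)

```text
time_s: 6.12
ee_pos: [0.4945, -0.2667, 0.0413]
eef_rot: [-2.216, 1.571, 2.494]
force: [-0.0, 0.2, 0.2]
grip_width: 0.0446
```

```bash
python3 - <<'E'
from h import *
e,M,o=tool(); print(e,o["grip_width"],o["force"])
plan([e[0],e[1],.27],0); plan([.497,.2002,.27],0)
E
```

```text
[ 0.49449169 -0.26667824  0.04133352] 0.0445715224600796 [-0.04880966  0.17160066  0.16075366]
trans [-9.15 -0.   -0.  ] turn [-0.02 -0.    0.  ] rows>= 6 yang -0.1 tilt 0.01 q [-0.56  0.49  1.63  0.    1.03 -0.56] t 6.1
trans [ -9.15   0.07 -18.68] turn [-0.02 -0.    0.  ] rows>= 13 yang -0.1 tilt 0.01 q [-0.56  0.49  1.63  0.    1.03 -0.56] t 6.1
```

Emit:
arm_command(deltas=[{"translation":[-9.15,0,0],"turn":[0,0,0]},{"translation":[-9.15,0,0],"turn":[0,0,0]},{"translation":[-9.15,0,0],"turn":[0,0,0]},{"translation":[-9.15,0,0],"turn":[0,0,0]},{"translation":[-9.15,0,0],"turn":[0,0,0]},{"translation":[-9.15,0,0],"turn":[0,0,0]},{"translation":[-9.15,0.07,-6],"turn":[0,0,0]},{"translation":[-9.15,0.07,-6],"turn":[0,0,0]},{"translation":[-9.15,0.07,-18.68],"turn":[0,0,0]},{"translation":[-9.15,0.07,-18.68],"turn":[0,0,0]},{"translation":[-9.15,0.07,-18.68],"turn":[0,0,0]},{"translation":[-9.15,0.07,-18.68],"turn":[0,0,0]}])

```text
time_s: 7.12
ee_pos: [0.4958, -0.0148, 0.2702]
eef_rot: [1.41, 1.571, -0.163]
force: [1.0, 0.4, 0.3]
grip_width: 0.0347
```

```bash
python3 - <<'E'
from h import *
e,M,o=tool(); print(e,o["grip_width"],o["force"])
plan([.497,.2002,.24],0)
E
```

```text
[ 0.49578733 -0.01480822  0.27024734] 0.03474336979728585 [0.99106376 0.43492604 0.25832411]
trans [ 1.21  0.03 -8.6 ] turn [-0.02  0.   -0.  ] rows>= 6 yang -0.1 tilt 0.02 q [-0.1   0.12  1.54 -0.    1.48 -0.1 ] t 7.1
```

The opening fell to 34.7 mm, so the drum may be lost. Looking.

```bash
python3 see.py w4 wide_drum; python3 - <<'E'
from h import *
im=optics.camera("scene"); cv2.imwrite("pics/s4.png",im[:,:,::-1])
E
```

```text
trans [-3.6  -0.65  9.64] turn [ 0.02 -0.02 -0.01] rows>= 7 yang 0.1 tilt 0.1 q [-0.09  0.12  1.54  0.    1.48 -0.09] t 7.2
wide_drum 0.79 [np.int64(306), np.int64(397), np.int64(343), np.int64(438)] [ 0.4959 -0.2694] [ -1.2 -17.4   1.2   3.6]
```

View pics/w4.png

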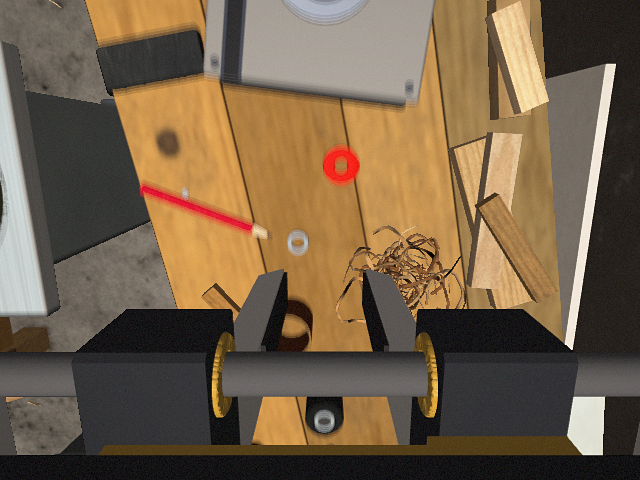

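View pics/s4.png

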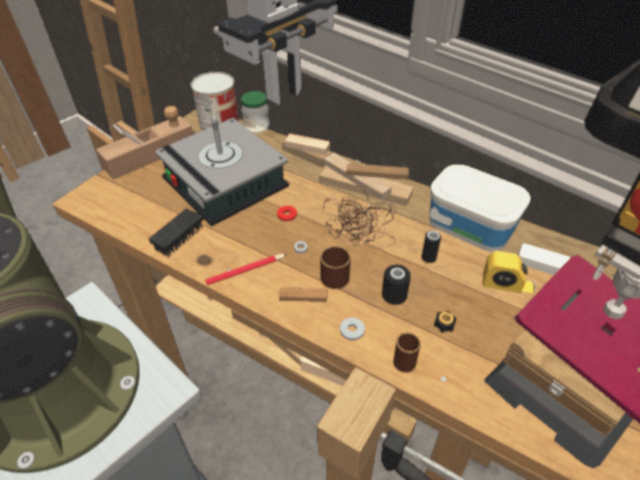

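The wide drum is still standing in its place at scene (396,285); the grip slipped on the fast lift. I'll go back, grip harder and for longer, and lift gently.

```bash
python3 - <<'E'
from h import *
plan([.495,-.267,.15],0)
E
```

```text
trans [ 4.81 -0.07 10.1 ] turn [ 0.03 -0.   -0.  ] rows>= 7 yang 0.1 tilt 0.02 q [-0.1   0.13  1.54  0.    1.48 -0.11] t 7.3
```

Emit:
arm_command(deltas=[{"translation":[0,-0.07,10.1],"turn":[0,0,0]},{"translation":[0,-0.07,10.1],"turn":[0,0,0]},{"translation":[0,-0.07,10.1],"turn":[0,0,0]},{"translation":[0,-0.07,10.1],"turn":[0,0,0]},{"translation":[4.81,-0.07,10.1],"turn":[0,0,0]},{"translation":[4.81,-0.07,10.1],"turn":[0,0,0]},{"translation":[4.81,-0.07,10.1],"turn":[0,0,0]},{"translation":[4.81,-0.07,10.1],"turn":[0,0,0]},{"translation":[4.81,-0.07,10.1],"turn":[0,0,0]},{"translation":[4.81,-0.07,10.1],"turn":[0,0,0]},{"translation":[4.81,-0.07,10.1],"turn":[0,0,0]}], gripper=94)

```text
time_s: 8.18
ee_pos: [0.4944, -0.2695, 0.1514]
eef_rot: [1.026, 1.569, -0.547]
force: [-0.6, -0.4, 1.0]
grip_width: 0.0944
```

```bash
python3 see.py w5 wide_drum; python3 - <<'E'
from h import *
e,M,o=tool(); print(e,o["grip_width"])
plan([.4955,-.267,.042],0)
E
```

```text
trans [-8.33 -0.57 -0.75] turn [-0.02  0.02 -0.03] rows>= 6 yang -0.1 tilt 0.15 q [-0.56  0.36  1.53  0.    1.25 -0.56] t 8.2
wide_drum 0.56 [np.int64(295), np.int64(192), np.int64(356), np.int64(260)] [ 0.4956 -0.267 ] [-0.7 -1.   0.7  0.9]
[ 0.49473705 -0.26899291  0.1517039 ] 0.09372386430456739
trans [ 4.39  0.02 -0.09] turn [-0.01  0.02 -0.03] rows>= 3 yang -0.1 tilt 0.16 q [-0.56  0.36  1.53  0.    1.25 -0.56] t 8.3
```

View pics/w5.png

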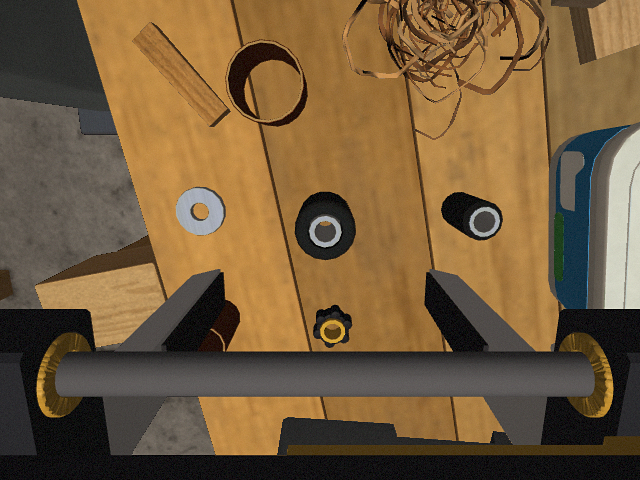

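Emit:
arm_command(deltas=[{"translation":[4.4,0.02,-0.06],"turn":[0,0,0]},{"translation":[4.4,0.02,-0.06],"turn":[0,0,0]},{"translation":[4.4,0.02,-0.06],"turn":[0,0,0]},{"translation":[4.4,0.02,-0.06],"turn":[0,0,0]},{"translation":[4.4,0.02,-0.06],"turn":[0,0,0]},{"translation":[4.4,0.02,-0.06],"turn":[0,0,0]}])

```text
time_s: 8.78
ee_pos: [0.4959, -0.2681, 0.0426]
eef_rot: [1.018, 1.567, -0.554]
force: [0.6, -0.0, 0.4]
grip_width: 0.0941
```

Emit:
arm_command(deltas=[{"translation":[0,0,0],"turn":[0,0,0]},{"translation":[0,0,0],"turn":[0,0,0]},{"translation":[0,0,0],"turn":[0,0,0]},{"translation":[0,0,0],"turn":[0,0,0]},{"translation":[0,0,0],"turn":[0,0,0]},{"translation":[0,0,0],"turn":[0,0,0]},{"translation":[0,0,0],"turn":[0,0,0]},{"translation":[0,0,0],"turn":[0,0,0]},{"translation":[0,0,0],"turn":[0,0,0]},{"translation":[0,0,0],"turn":[0,0,0]},{"translation":[0,0,0],"turn":[0,0,0]},{"translation":[0,0,0],"turn":[0,0,0]}], gripper=25, force=40)

```text
time_s: 9.78
ee_pos: [0.4945, -0.2676, 0.0397]
eef_rot: [-2.096, 1.57, 2.615]
force: [0.2, 0.1, -1.8]
grip_width: 0.0392
```

Emit:
arm_command(deltas=[{"translation":[-0.2,0,0],"turn":[0,0,0]},{"translation":[-0.4,0,0],"turn":[0,0,0]},{"translation":[-0.8,0,0],"turn":[0,0,0]},{"translation":[-1.2,0,0],"turn":[0,0,0]},{"translation":[-1.6,0,0],"turn":[0,0,0]},{"translation":[-2.0,0,0],"turn":[0,0,0]}])

```text
time_s: 10.28
ee_pos: [0.4948, -0.2678, 0.0914]
eef_rot: [1.024, 1.57, -0.549]
force: [0.3, -1.1, -1.8]
grip_width: 0.039
```

```bash
python3 see.py w6 wide_drum;python3 - <<'E'
from h import *
im=optics.camera("scene")[200:380,310:490]; cv2.imwrite("pics/s6.png",cv2.resize(im,None,fx=3,fy=3,interpolation=cv2.INTER_CUBIC)[:,:,::-1])
E
```

```text
trans [-10.67  -0.59  -0.71] turn [-0.02  0.02 -0.03] rows>= 7 yang -0.1 tilt 0.2 q [-0.56  0.42  1.59  0.    1.13 -0.56] t 10.3
wide_drum 0.97 [np.int64(279), np.int64(217), np.int64(370), np.int64(329)] [ 0.4949 -0.2897] [ 7.5 17.  -7.8 -2.9]
```

View pics/w6.png

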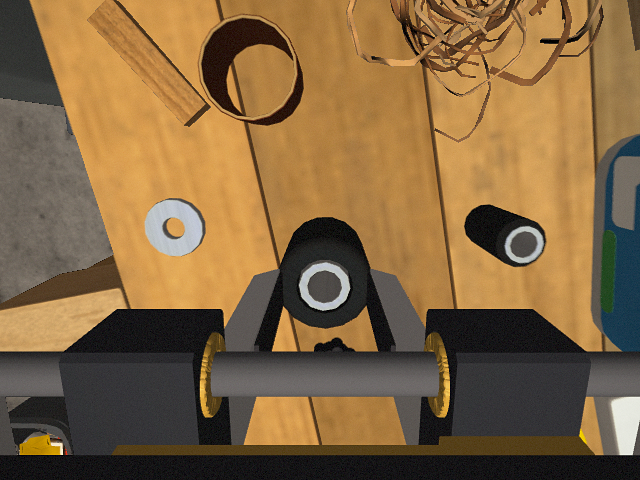

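View pics/s6.png

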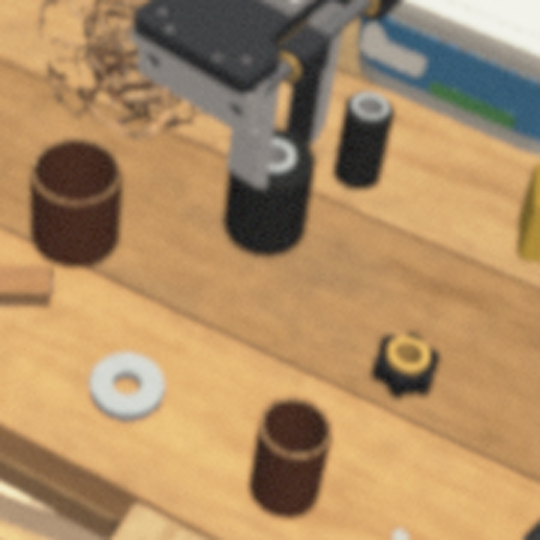

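```bash
python3 - <<'E'
from h import *
e,M,o=tool();c=cal("wrist")
print(e,back(c,(325.5,286),e[2]+.0203),proj(c,e+np.array([0,0,.02])), proj(c,e+M[:,0]*.019+M[:,1]*.02))
E
```

```text
[ 0.49496547 -0.26792113  0.09092673] [ 0.49560235 -0.26620561  0.11122673] [[324.12005079 289.29005113]] [[360.08457036 264.59708595]]
```

Drum held: its bore is at wrist (325,286), within about 2 mm of the TCP. Carrying it to the spindle smoothly.

```bash
python3 - <<'E'
from h import *
plan([.4966,.1992,.26],0)
E
```

```text
trans [ -6.78   0.04 -18.68] turn [-0.02  0.01 -0.02] rows>= 12 yang -0.1 tilt 0.11 q [-0.56  0.42  1.59  0.    1.13 -0.56] t 10.4
```

Emit:
arm_command(deltas=[{"translation":[-1,0,0],"turn":[0,0,0]},{"translation":[-2.2,0,0],"turn":[0,0,0]},{"translation":[-3.4,0,0],"turn":[0,0,0]},{"translation":[-4.6,0,-0.5],"turn":[0,0,0]},{"translation":[-5.8,0,-1.2],"turn":[0,0,0]},{"translation":[-6.78,0,-2.2],"turn":[0,0,0]},{"translation":[-6.78,0,-3.5],"turn":[0,0,0]},{"translation":[-6.78,0,-4.8],"turn":[0,0,0]},{"translation":[-6.78,0,-6.1],"turn":[0,0,0]},{"translation":[-6.78,0,-7.4],"turn":[0,0,0]},{"translation":[-6.78,0,-8.7],"turn":[0,0,0]},{"translation":[-6.78,0,-9.9],"turn":[0,0,0]}])

```text
time_s: 11.43
ee_pos: [0.4947, -0.0184, 0.2591]
eef_rot: [-1.945, 1.571, 2.766]
force: [-0.6, -0.0, 0.9]
grip_width: 0.0253
```

```bash
python3 - <<'E'
from h import *
print(ctrl.get_obs()["grip_width"])
plan([.4966,.1992,.26],0)
E
```

```text
0.025286694710120468
trans [-0.03  0.06 -8.71] turn [-0.02 -0.    0.  ] rows>= 6 yang -0.1 tilt 0.01 q [-0.11  0.13  1.56  0.    1.45 -0.11] t 11.4
```

The grip is lost again (25 mm). Finding out where the drum went.

```bash
python3 - <<'E'
from h import *
for n in("scene","top"):
    im=optics.camera(n); cv2.imwrite(f"pics/{n}7.png",im[:,:,::-1])
E
```

View pics/scene7.png

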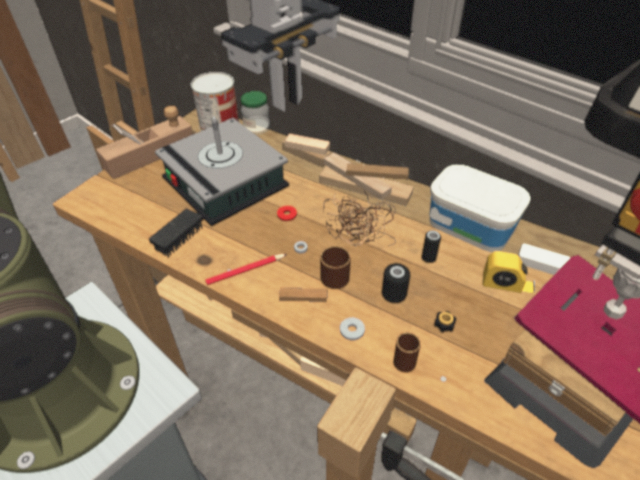

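View pics/top7.png

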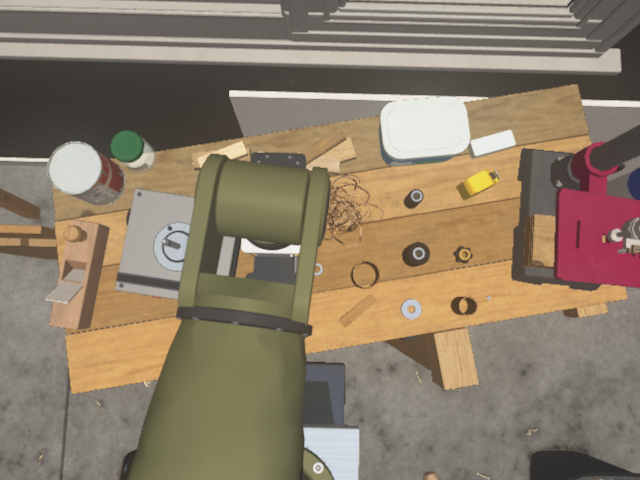

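The drum dropped straight back and stands upright at its old place, scene (396,285) and top (418,254). Next try is lower on the drum, clear of the chamfer. I'll read the width step by step.

```bash
python3 - <<'E'
from h import *
for n in("scene","top"):
    c=cal(n); optics.camera(n)
    d=models.cut_out("wide_drum",n)[0]; ys,xs=np.nonzero(d["pixels"]); b=[xs.min(),ys.min(),xs.max()+1,ys.max()+1]
    print(n,b,bbox_fit([(c,b)],PARTS["wide_drum"]))
plan([.495,-.267,.15],0)
E
```

```text
scene [np.int64(381), np.int64(262), np.int64(411), np.int64(303)] (array([ 0.49790954, -0.26346198]), array([ 0.1, -0.3, -0.1,  0.3]))
top [np.int64(402), np.int64(242), np.int64(431), np.int64(267)] (array([ 0.49722365, -0.2643339 ]), array([ 0.2, -0.1, -0.2,  0.1]))
trans [4.37 0.02 9.84] turn [-0.03  0.    0.  ] rows>= 7 yang -0.1 tilt 0.02 q [-0.12  0.13  1.56 -0.    1.45 -0.11] t 11.7
```

Emit:
arm_command(deltas=[{"translation":[0,0.12,9.76],"turn":[0,0,0]},{"translation":[0,0.12,9.76],"turn":[0,0,0]},{"translation":[0,0.12,9.76],"turn":[0,0,0]},{"translation":[0,0.12,9.76],"turn":[0,0,0]},{"translation":[4.37,0.12,9.76],"turn":[0,0,0]},{"translation":[4.37,0.12,9.76],"turn":[0,0,0]},{"translation":[4.37,0.12,9.76],"turn":[0,0,0]},{"translation":[4.37,0.12,9.76],"turn":[0,0,0]},{"translation":[4.37,0.12,9.76],"turn":[0,0,0]},{"translation":[4.37,0.12,9.76],"turn":[0,0,0]},{"translation":[4.37,0.12,9.76],"turn":[0,0,0]}], gripper=94)

```text
time_s: 12.65
ee_pos: [0.4983, -0.264, 0.1522]
eef_rot: [1.072, 1.568, -0.501]
force: [0.2, 0.0, -0.3]
grip_width: 0.0928
```

```bash
python3 see.py w8 wide_drum; python3 - <<'E'
from h import *
e,M,o=tool(); print(e,o["grip_width"])
plan([.4975,-.2650,.034],0)
E
```

```text
trans [-8.31 -0.72 -0.54] turn [-0.01  0.02 -0.03] rows>= 6 yang -0.1 tilt 0.18 q [-0.55  0.36  1.53  0.    1.25 -0.55] t 12.7
wide_drum 0.55 [np.int64(293), np.int64(195), np.int64(354), np.int64(264)] [ 0.4981 -0.2647] [-0.5 -0.6  0.5  0.5]
[ 0.49836064 -0.26372127  0.15203904] 0.09382798342769448
trans [ 4.72 -0.05  0.04] turn [-0.01  0.02 -0.03] rows>= 3 yang -0.0 tilt 0.17 q [-0.55  0.36  1.53  0.    1.25 -0.55] t 12.8
```

View pics/w8.png

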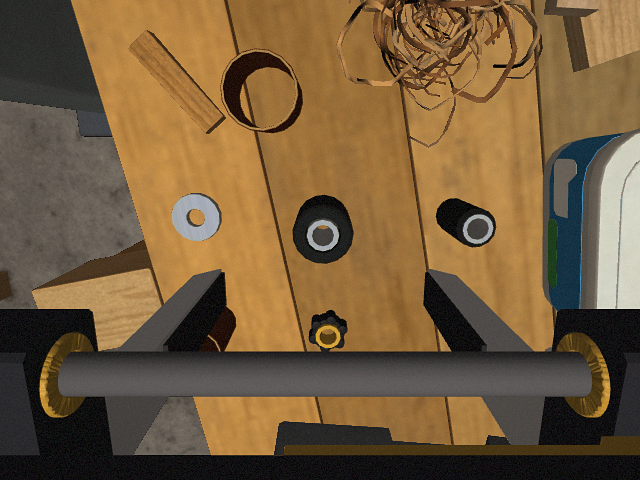

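Emit:
arm_command(deltas=[{"translation":[4.75,-0.02,0.03],"turn":[0,0,0]},{"translation":[4.75,-0.02,0.03],"turn":[0,0,0]},{"translation":[4.75,-0.02,0.03],"turn":[0,0,0]},{"translation":[4.75,-0.02,0.03],"turn":[0,0,0]},{"translation":[4.75,-0.02,0.03],"turn":[0,0,0]},{"translation":[4.75,-0.02,0.03],"turn":[0,0,0]},{"translation":[4.75,-0.02,0.03],"turn":[0,0,0]}])

```text
time_s: 13.33
ee_pos: [0.4986, -0.2656, 0.0344]
eef_rot: [1.019, 1.566, -0.553]
force: [-0.5, -0.6, -0.7]
grip_width: 0.0937
```

Emit:
arm_command(deltas=[{"translation":[0,0,0],"turn":[0,0,0]},{"translation":[0,0,0],"turn":[0,0,0]},{"translation":[0,0,0],"turn":[0,0,0]},{"translation":[0,0,0],"turn":[0,0,0]},{"translation":[0,0,0],"turn":[0,0,0]},{"translation":[0,0,0],"turn":[0,0,0]},{"translation":[0,0,0],"turn":[0,0,0]},{"translation":[0,0,0],"turn":[0,0,0]},{"translation":[0,0,0],"turn":[0,0,0]},{"translation":[0,0,0],"turn":[0,0,0]}], gripper=40, force=20)

```text
time_s: 14.17
ee_pos: [0.4971, -0.2649, 0.0313]
eef_rot: [-1.806, 1.571, 2.905]
force: [0.4, 0.4, -0.9]
grip_width: 0.0447
```

```bash
python3 see.py w9 wide_drum; python3 - <<'E'
from h import *
e,M,o=tool(); print(e,o["grip_width"],o["force"])
im=optics.camera("scene")[200:380,310:490]; cv2.imwrite("pics/s9.png",cv2.resize(im,None,fx=3,fy=3,interpolation=cv2.INTER_CUBIC)[:,:,::-1])
E
```

```text
trans [-13.15  -0.68  -0.6 ] turn [-0.02 -0.    0.  ] rows>= 8 yang -0.1 tilt 0.0 q [-0.55  0.5   1.63 -0.    1.01 -0.55] t 14.2
wide_drum 0.63 [np.int64(494), np.int64(225), np.int64(611), np.int64(312)] [ 0.6017 -0.2526] [-28.9 -26.9   1.2   2.7]
wide_drum 0.57 [np.int64(276), np.int64(220), np.int64(374), np.int64(337)] [ 0.4975 -0.2642] [-2.1 -1.5  2.1  1.2]
[ 0.49705425 -0.26495471  0.0313162 ] 0.0443931360393541 [ 0.09779955 -0.25283547  0.44932964]
```

View pics/w9.png

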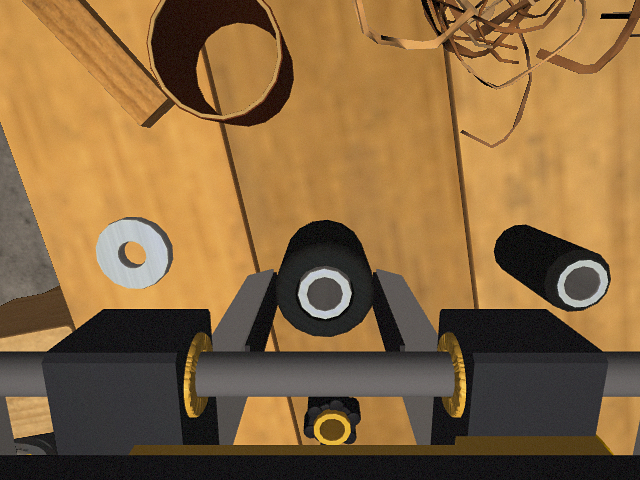

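View pics/s9.png

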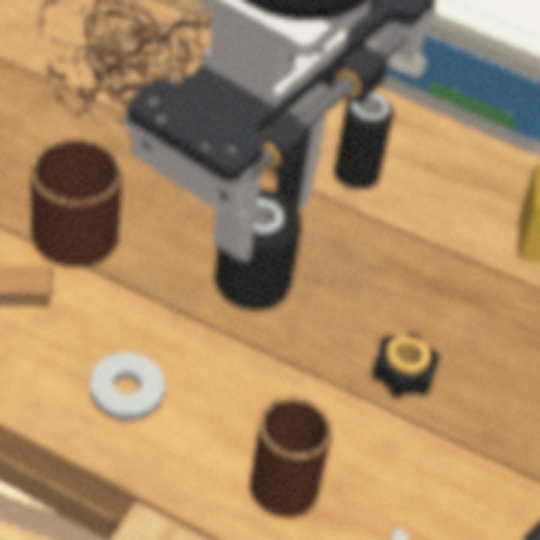

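```bash
python3 - <<'E'
from h import *
c=cal("scene"); e,M,o=tool()
for dx in(-.0225,-.036):
  for z in (.012,.031,.05):
    print(dx,z,(proj(c,[e[0]+dx,e[1]-.008,z])-[310,200])*3)
E
```

```text
-0.0225 0.012 [[242.90996585 297.84948932]]
-0.0225 0.031 [[245.8703411  276.81093703]]
-0.0225 0.05 [[248.92196216 255.1239265 ]]
-0.036 0.012 [[228.38564797 311.67250044]]
-0.036 0.031 [[231.14737988 290.67804928]]
-0.036 0.05 [[233.99492263 269.03127147]]
```

```bash
python3 - <<'E'
from h import *
print(ctrl.tip_reach,[a for a in dir(ctrl) if not a.startswith('_')])
e,M,o=tool(); c=cal("wrist")
print(o["grip_width"])
for s in (-.03,-.02,-.01,0,.01,.019):
    print(s,[np.round(proj(c,e+M[:,0]*s+M[:,1]*.0222*k+M[:,2]*-.008)[0]) for k in(-1,1)])
im=optics.camera("wrist")[200:360,220:430]; cv2.imwrite("pics/w9c.png",cv2.resize(im,None,fx=3.7,fy=3.7,interpolation=cv2.INTER_CUBIC)[:,:,::-1])
E
```

```text
0.019 ['MotionError', 'get_obs', 'hand_in', 'tip_reach']
0.04478195614444098
-0.03 [array([273., 280.]), array([375., 280.])]
-0.02 [array([276., 273.]), array([373., 273.])]
-0.01 [array([278., 266.]), array([370., 266.])]
0 [array([280., 260.]), array([368., 260.])]
0.01 [array([282., 255.]), array([366., 255.])]
0.019 [array([284., 251.]), array([364., 251.])]
```

View pics/w9c.png

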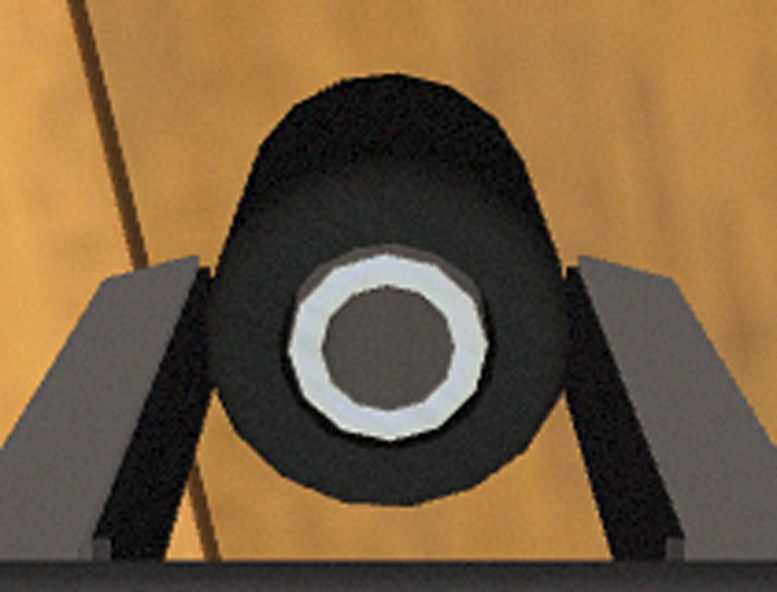

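The picture contradicts the stated tool geometry. The fingertips show at row 271, which puts them about 18 mm behind the reported TCP, not 19 mm ahead of it. I was therefore gripping only the chamfer, and that explains the slips. I'll open, go 25 mm lower and regrip.

Emit:
arm_command(deltas=[{"translation":[0,0,0],"turn":[0,0,0]},{"translation":[0,0,0],"turn":[0,0,0]},{"translation":[0,0,0],"turn":[0,0,0]},{"translation":[0.3,0,0],"turn":[0,0,0]},{"translation":[0.6,0,0],"turn":[0,0,0]},{"translation":[0.9,0,0],"turn":[0,0,0]},{"translation":[1.0,0,0],"turn":[0,0,0]},{"translation":[1.0,0,0],"turn":[0,0,0]},{"translation":[1.0,0,0],"turn":[0,0,0]}], gripper=66)

```text
time_s: 15.12
ee_pos: [0.497, -0.2649, 0.0061]
eef_rot: [-2.122, 1.57, 2.589]
force: [-0.4, -0.7, 0.4]
grip_width: 0.0658
```

Emit:
arm_command(deltas=[{"translation":[0,0,0],"turn":[0,0,0]},{"translation":[0,0,0],"turn":[0,0,0]},{"translation":[0,0,0],"turn":[0,0,0]},{"translation":[0,0,0],"turn":[0,0,0]},{"translation":[0,0,0],"turn":[0,0,0]},{"translation":[0,0,0],"turn":[0,0,0]},{"translation":[0,0,0],"turn":[0,0,0]},{"translation":[0,0,0],"turn":[0,0,0]}], gripper=35, force=25)

```text
time_s: 15.78
ee_pos: [0.4972, -0.265, 0.0066]
eef_rot: [0.97, 1.57, -0.603]
force: [-1.0, 0.6, 4.4]
grip_width: 0.0451
```

Emit:
arm_command(deltas=[{"translation":[-0.2,0,0],"turn":[0,0,0]},{"translation":[-0.5,0,0],"turn":[0,0,0]},{"translation":[-1.0,0,0],"turn":[0,0,0]},{"translation":[-1.5,0,0],"turn":[0,0,0]},{"translation":[-2.0,0,0],"turn":[0,0,0]}])

```text
time_s: 16.2
ee_pos: [0.4973, -0.265, 0.0581]
eef_rot: [1.021, 1.57, -0.552]
force: [-0.5, 0.8, -1.3]
grip_width: 0.0448
```

```bash
python3 see.py w10 wide_drum; python3 - <<'E'
from h import *
e,M,o=tool(); print(e,o["grip_width"],o["force"])
im=optics.camera("scene")[200:380,310:490]; cv2.imwrite("pics/s10.png",cv2.resize(im,None,fx=3,fy=3,interpolation=cv2.INTER_CUBIC)[:,:,::-1])
E
```

```text
trans [-11.98  -0.69  -0.6 ] turn [-0.02  0.03 -0.04] rows>= 8 yang -0.1 tilt 0.25 q [-0.55  0.46  1.61  0.    1.07 -0.55] t 16.2
wide_drum 0.76 [np.int64(267), np.int64(228), np.int64(383), np.int64(352)] [ 0.4973 -0.2845] [ 13.4  13.7 -15.2  -2.8]
[ 0.49823621 -0.26562868  0.05930696] 0.044808218748241466 [ 0.21500777 -0.8550143  -1.04882593]
```

View pics/s10.png

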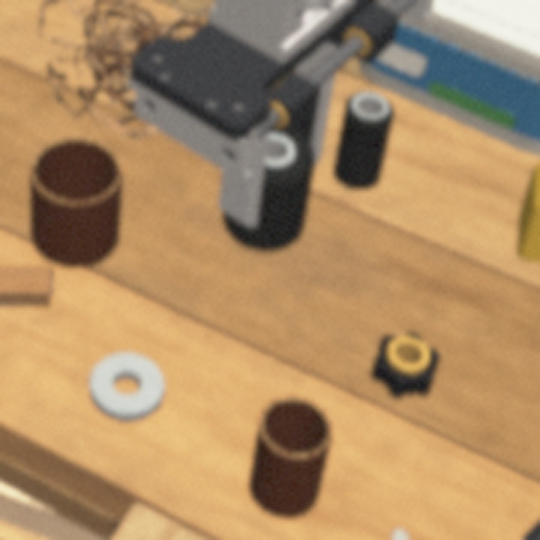

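View pics/w10.png

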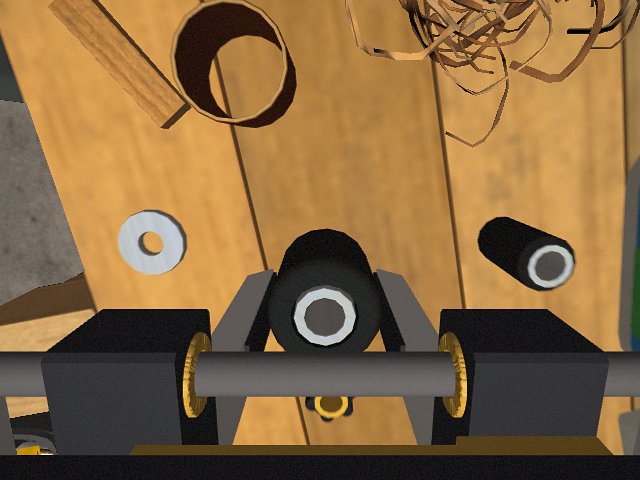

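The drum is held solidly now, with the opening at 44.8 mm. Carrying it.

```bash
python3 - <<'E'
from h import *
e,M,o=tool();c=cal("wrist")
b=back(c,(324,316.5),e[2]+.0534); d=b-e; print(e,b,d)
plan([.497-d[0],.2002-d[1],.21],0)
E
```

```text
[ 0.49765179 -0.26526874  0.05780063] [ 0.4975526  -0.26378401  0.11120063] [-9.91830905e-05  1.48473235e-03  5.34000000e-02]
trans [ -6.11  -0.04 -18.55] turn [-0.02  0.02 -0.02] rows>= 12 yang -0.1 tilt 0.14 q [-0.55  0.47  1.61  0.    1.06 -0.55] t 16.4
```

Emit:
arm_command(deltas=[{"translation":[-1,0,0],"turn":[0,0,0]},{"translation":[-2.2,0,0],"turn":[0,0,0]},{"translation":[-3.4,0,-0.5],"turn":[0,0,0]},{"translation":[-4.6,0,-1.2],"turn":[0,0,0]},{"translation":[-5.6,0,-2.2],"turn":[0,0,0]},{"translation":[-6.11,0,-3.5],"turn":[0,0,0]},{"translation":[-6.11,0,-4.9],"turn":[0,0,0]},{"translation":[-6.11,0,-6.3],"turn":[0,0,0]},{"translation":[-6.11,0,-7.7],"turn":[0,0,0]},{"translation":[-6.11,0,-9.1],"turn":[0,0,0]},{"translation":[-6.11,0,-10.4],"turn":[0,0,0]},{"translation":[-6.11,0,-11.6],"turn":[0,0,0]}])

```text
time_s: 17.35
ee_pos: [0.4971, 0.0269, 0.2087]
eef_rot: [-1.713, 1.57, 2.998]
force: [0.5, -0.2, -2.0]
grip_width: 0.0448
```

```bash
python3 - <<'E'
from h import *
print(ctrl.get_obs()["grip_width"])
plan([.497,.199,.21],0)
E
```

```text
0.044759084495569285
trans [-0.05 -0.01 -6.88] turn [-0.02 -0.    0.01] rows>= 5 yang -0.1 tilt 0.04 q [-0.02  0.17  1.63  0.    1.34 -0.02] t 17.4
```

Emit:
arm_command(deltas=[{"translation":[-0.05,0,-1.4],"turn":[0,0,0]},{"translation":[-0.05,0,-2.8],"turn":[0,0,0]},{"translation":[-0.05,0,-4.2],"turn":[0,0,0]},{"translation":[-0.05,0,-5.4],"turn":[0,0,0]},{"translation":[-0.05,0,-6.4],"turn":[0,0,0]},{"translation":[-0.05,0,-6.88],"turn":[0,0,0]},{"translation":[-0.05,0,-6.88],"turn":[0,0,0]},{"translation":[-0.05,0,-6.88],"turn":[0,0,0]},{"translation":[-0.05,0,-6.88],"turn":[0,0,0]}])

```text
time_s: 18.1
ee_pos: [0.498, 0.1961, 0.2101]
eef_rot: [-0.85, 1.57, -2.424]
force: [-0.6, -0.6, -1.6]
grip_width: 0.0449
```

```bash
python3 - <<'E'
from h import *
e,M,o=tool();c=cal("wrist"); im=optics.camera("wrist"); cv2.imwrite("pics/w11.png",im[:,:,::-1])
print(e,o["grip_width"]); plan([.497,.199,.165],0); plan([.497,.199,.086],0)
print(proj(c,[.497,.2002,e[2]+.0534]))
a=optics.camera("scene")[60:240,120:320];cv2.imwrite("pics/s11.png",cv2.resize(a,None,fx=3,fy=3,interpolation=cv2.INTER_CUBIC)[:,:,::-1])
E
```

```text
[0.49796724 0.19606366 0.21010085] 0.044920058841144216
trans [ 1.81 -0.04 -0.12] turn [-0.03  0.    0.  ] rows>= 2 yang -0.2 tilt 0.01 q [ 0.31  0.25  1.53 -0.    1.36  0.31] t 18.1
trans [ 4.97 -0.04 -0.12] turn [-0.03  0.    0.  ] rows>= 3 yang -0.2 tilt 0.01 q [ 0.31  0.25  1.53 -0.    1.36  0.31] t 18.1
[[321.3465737  309.89710115]]
```

View pics/w11.png

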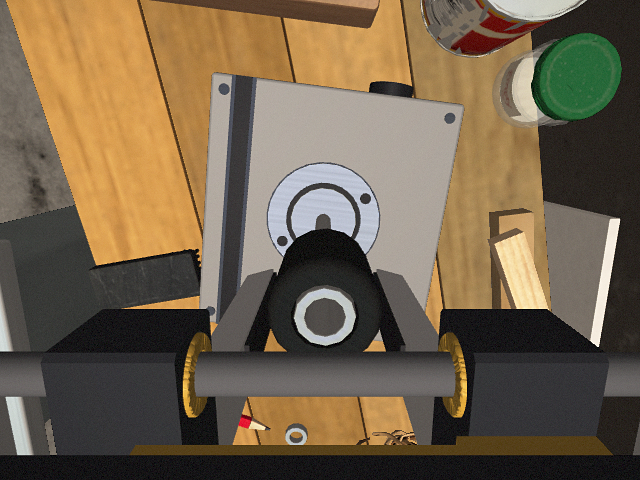

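View pics/s11.png

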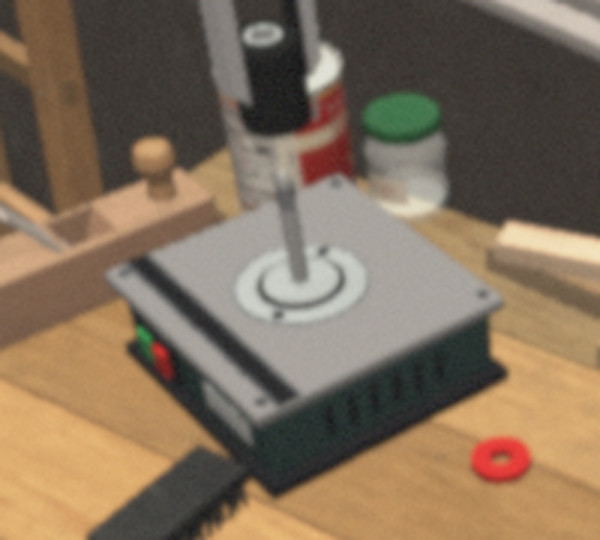

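The drum's bore shows at (324,316) and should be at (321,310), so it goes 3 mm further toward +y. Descending in stages.

Emit:
arm_command(deltas=[{"translation":[0,-0.04,-0.12],"turn":[0,0,0]},{"translation":[0.6,-0.04,-0.12],"turn":[0,0,0]},{"translation":[1.2,-0.04,-0.12],"turn":[0,0,0]},{"translation":[1.8,-0.04,-0.12],"turn":[0,0,0]},{"translation":[2.2,-0.04,-0.12],"turn":[0,0,0]},{"translation":[2.2,-0.04,-0.12],"turn":[0,0,0]}])

```text
time_s: 18.7
ee_pos: [0.4962, 0.1995, 0.1535]
eef_rot: [-1.246, 1.568, -2.819]
force: [-0.7, 0.4, -2.1]
grip_width: 0.0451
```

```bash
python3 - <<'E'
from h import *
e,M,o=tool(); print(e,o["grip_width"],o["force"],o["moment"]); plan([e[0],e[1],.088],0)
E
```

```text
[0.4961631  0.19952604 0.15347678] 0.045073444465643195 [-0.71897944  0.44969916 -2.1411046 ] [-0.12965152  0.05060922  0.01504611]
trans [ 2.62  0.01 -0.  ] turn [-0.03  0.01  0.03] rows>= 2 yang -0.1 tilt 0.18 q [ 0.31  0.3   1.6  -0.    1.24  0.32] t 18.7
```

Emit:
arm_command(deltas=[{"translation":[0.4,0,0],"turn":[0,0,0]},{"translation":[0.8,0,0],"turn":[0,0,0]},{"translation":[1.2,0,0],"turn":[0,0,0]},{"translation":[1.6,0,0],"turn":[0,0,0]},{"translation":[2.0,0,0],"turn":[0,0,0]},{"translation":[2.3,0,0],"turn":[0,0,0]},{"translation":[2.5,0,0],"turn":[0,0,0]},{"translation":[2.55,0,0],"turn":[0,0,0]},{"translation":[2.55,0,0],"turn":[0,0,0]}])

```text
time_s: 19.45
ee_pos: [0.4969, 0.2001, 0.0914]
eef_rot: [-1.203, 1.57, -2.776]
force: [0.6, 0.9, -1.3]
grip_width: 0.0446
```

```bash
python3 - <<'E'
from h import *
e,M,o=tool(); print(e,o["grip_width"],o["force"],o["moment"])
E
```

```text
[0.49690682 0.20006738 0.09136652] 0.04464585652341132 [ 0.58499825  0.94966146 -1.26237505] [-0.0691219   0.0831557   0.00925632]
```

Emit:
arm_command(deltas=[{"translation":[0.1,0,0],"turn":[0,0,0]},{"translation":[0.2,0,0],"turn":[0,0,0]},{"translation":[0.22,0,0],"turn":[0,0,0]},{"translation":[0.22,0,0],"turn":[0,0,0]}])

```text
time_s: 19.78
ee_pos: [0.4969, 0.2001, 0.086]
eef_rot: [-0.639, 1.571, -2.211]
force: [0.0, -1.0, -1.4]
grip_width: 0.0448
```

Emit:
arm_command(deltas=[{"translation":[0,0,0],"turn":[0,0,0]},{"translation":[0,0,0],"turn":[0,0,0]},{"translation":[0,0,0],"turn":[0,0,0]},{"translation":[0,0,0],"turn":[0,0,0]},{"translation":[0,0,0],"turn":[0,0,0]}], gripper=70)

```text
time_s: 20.2
ee_pos: [0.497, 0.2001, 0.0862]
eef_rot: [1.863, 1.571, 0.291]
force: [0.1, 0.5, 0.6]
grip_width: 0.0692
```

```bash
python3 - <<'E'
from h import *
e,M,o=tool(); print(e,o["grip_width"],o["force"],o["moment"])
a=optics.camera("scene")[60:240,120:320];cv2.imwrite("pics/s12.png",cv2.resize(a,None,fx=3,fy=3,interpolation=cv2.INTER_CUBIC)[:,:,::-1])
im=optics.camera("wrist"); cv2.imwrite("pics/w12.png",im[:,:,::-1])
E
```

```text
[0.4969936  0.2000635  0.08620496] 0.06923076855561298 [0.14519769 0.48709965 0.63052928] [-0.1126391   0.04499673 -0.00491605]
```

View pics/s12.png

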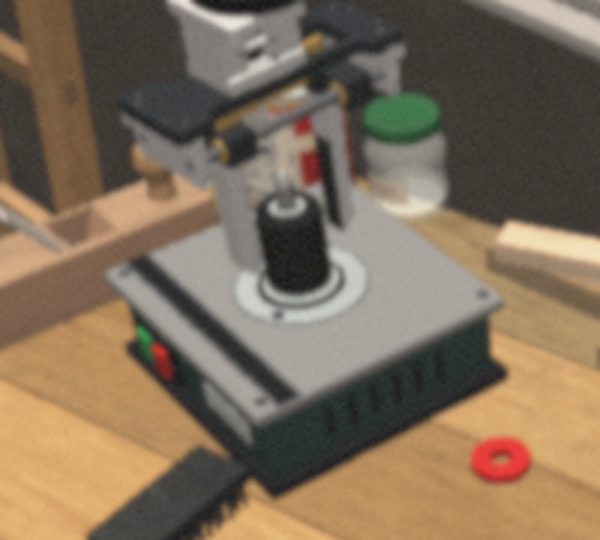

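View pics/w12.png

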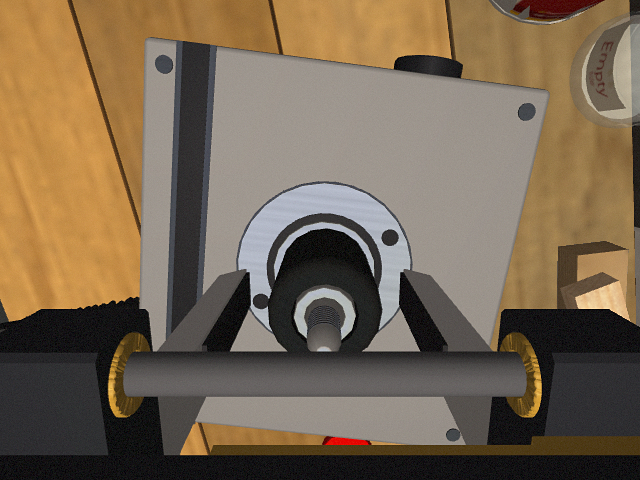

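The drum is seated on the flange at wrist (323,300). Next the sleeve, with the jaws turned to 70° to clear the wood stick beside it.

```bash
python3 - <<'E'
from h import *
plan([.497,.2,.24],0)
plan([.4548,-.1636,.24],70)
E
```

```text
trans [-6.15  0.    0.  ] turn [-0.02 -0.   -0.  ] rows>= 4 yang -0.1 tilt 0.01 q [ 0.31  0.37  1.67 -0.    1.1   0.32] t 20.3
trans [-6.15 -1.66 14.55] turn [-14.02   0.    -0.  ] rows>= 10 yang -0.1 tilt 0.01 q [ 0.31  0.37  1.67 -0.    1.1   0.32] t 20.3
```

Emit:
arm_command(deltas=[{"translation":[-6.15,0,0],"turn":[0,0,0]},{"translation":[-6.15,0,0],"turn":[0,0,0]},{"translation":[-6.15,0,0],"turn":[0,0,0]},{"translation":[-6.15,0,0],"turn":[0,0,0]},{"translation":[-6.15,-1.66,14.55],"turn":[-14,0,0]},{"translation":[-6.15,-1.66,14.55],"turn":[-14,0,0]},{"translation":[-6.15,-1.66,14.55],"turn":[-14,0,0]},{"translation":[-6.15,-1.66,14.55],"turn":[-14,0,0]},{"translation":[-6.15,-1.66,14.55],"turn":[-14,0,0]},{"translation":[-6.15,-1.66,14.55],"turn":[-14,0,0]},{"translation":[-6.15,-1.66,14.55],"turn":[-14,0,0]},{"translation":[-6.15,-1.66,14.55],"turn":[-14,0,0]}], gripper=90)

```text
time_s: 21.3
ee_pos: [0.4633, -0.0931, 0.2401]
eef_rot: [0.502, 1.57, -0.186]
force: [0.0, 0.5, -0.4]
grip_width: 0.09
```

```bash
python3 - <<'E'
from h import *
plan([.4548,-.1636,.15],70)
E
```

```text
trans [ 3.6  -2.4   1.52] turn [-3.88  0.01 -0.  ] rows>= 3 yang 50.6 tilt 0.03 q [-0.28  0.09  1.65  0.    1.4  -1.16] t 21.3
```

Emit:
arm_command(deltas=[{"translation":[3.6,-2.4,1.52],"turn":[-3.88,0,0]},{"translation":[3.6,-2.4,1.52],"turn":[-3.88,0,0]},{"translation":[3.6,-2.4,1.52],"turn":[-3.88,0,0]},{"translation":[3.6,-2.4,1.52],"turn":[-3.88,0,0]},{"translation":[3.6,-2.4,1.52],"turn":[-3.88,0,0]},{"translation":[3.6,-2.4,1.52],"turn":[-3.88,0,0]}])

```text
time_s: 21.8
ee_pos: [0.4553, -0.1616, 0.151]
eef_rot: [0.077, 1.57, -0.28]
force: [0.5, 0.1, -0.5]
grip_width: 0.0902
```

```bash
python3 see.py w13 wide_sleeve; python3 - <<'E'
from h import *
e,M,o=tool(); print(e)
plan([.4548,-.1636,.012],70)
E
```

```text
trans [-8.34 -2.98  2.17] turn [ 1.393e+01  2.000e-02 -1.000e-02] rows>= 10 yang 69.6 tilt 0.12 q [-0.42  0.18  1.75  0.    1.2  -1.63] t 21.9
wide_sleeve 0.83 [np.int64(285), np.int64(189), np.int64(360), np.int64(269)] [ 0.4544 -0.163 ] [ 0.8 -0.2 -0.8  0.2]
[ 0.45558464 -0.16135627  0.15130355]
trans [ 5.57 -0.09 -0.01] turn [-0.07  0.03  0.  ] rows>= 4 yang 69.7 tilt 0.13 q [-0.42  0.18  1.75  0.    1.2  -1.63] t 21.9
```

View pics/w13.png

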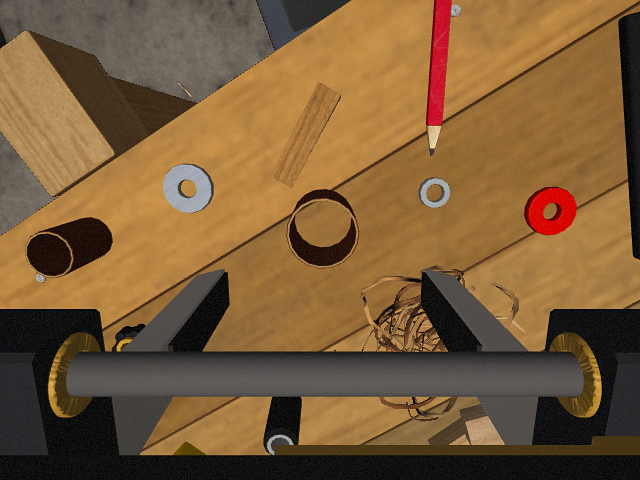

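Sleeve centred at (322,230), jaws clear of the stick and the narrow washer. Descending and gripping.

Emit:
arm_command(deltas=[{"translation":[5.5,-0.06,0],"turn":[0,0,0]},{"translation":[5.5,-0.06,0],"turn":[0,0,0]},{"translation":[5.5,-0.06,0],"turn":[0,0,0]},{"translation":[5.5,-0.06,0],"turn":[0,0,0]},{"translation":[5.5,-0.06,0],"turn":[0,0,0]},{"translation":[5.5,-0.06,0],"turn":[0,0,0]},{"translation":[5.5,-0.06,0],"turn":[0,0,0]}])

```text
time_s: 22.48
ee_pos: [0.4556, -0.1635, 0.0144]
eef_rot: [-0.064, 1.568, -0.418]
force: [0.2, -0.9, 0.9]
grip_width: 0.0899
```

Emit:
arm_command(deltas=[{"translation":[0,0,0],"turn":[0,0,0]},{"translation":[0,0,0],"turn":[0,0,0]},{"translation":[0,0,0],"turn":[0,0,0]},{"translation":[0,0,0],"turn":[0,0,0]},{"translation":[0,0,0],"turn":[0,0,0]},{"translation":[0,0,0],"turn":[0,0,0]},{"translation":[0,0,0],"turn":[0,0,0]},{"translation":[0,0,0],"turn":[0,0,0]},{"translation":[0,0,0],"turn":[0,0,0]}], gripper=46, force=20)

```text
time_s: 23.23
ee_pos: [0.4543, -0.1634, 0.0125]
eef_rot: [-0.139, 1.571, -0.493]
force: [-0.8, 0.4, 4.3]
grip_width: 0.0541
```

Emit:
arm_command(deltas=[{"translation":[-0.2,0,0],"turn":[0,0,0]},{"translation":[-0.5,0,0],"turn":[0,0,0]},{"translation":[-1.0,0,0],"turn":[0,0,0]},{"translation":[-1.5,0,0],"turn":[0,0,0]},{"translation":[-2.0,0,0],"turn":[0,0,0]}])

```text
time_s: 23.65
ee_pos: [0.4542, -0.1633, 0.0635]
eef_rot: [-0.176, 1.571, -0.531]
force: [0.5, 0.2, -0.7]
grip_width: 0.0542
```

```bash
python3 see.py w14 wide_sleeve; python3 - <<'E'
from h import *
e,M,o=tool(); print(e,o["grip_width"],o["force"])
plan([.497,.2,.22],70);plan([.497,.2,.22],45);plan([.497,.2,.22],90)
E
```

```text
trans [-11.76  -2.89   2.16] turn [13.94  0.04 -0.02] rows>= 10 yang 69.7 tilt 0.19 q [-0.42  0.3   1.83 -0.    1.01 -1.64] t 23.7
wide_sleeve 0.88 [np.int64(258), np.int64(219), np.int64(390), np.int64(353)] [ 0.4711 -0.1695] [ 16.5  12.7 -14.7  -3.5]
[ 0.45521235 -0.16374511  0.06441501] 0.05401673428648506 [-0.13231713  0.46433847 -0.77111138]
trans [-6.24 14.22 -3.46] turn [-0.06  0.04  0.  ] rows>= 10 yang 69.7 tilt 0.19 q [-0.42  0.3   1.83 -0.    1.01 -1.64] t 23.8
trans [-6.24 14.22 -3.46] turn [ 4.94  0.04 -0.01] rows>= 10 yang 69.7 tilt 0.19 q [-0.42  0.3   1.83 -0.    1.01 -1.64] t 23.8
trans [-6.24 14.22 -3.46] turn [-4.06  0.04  0.01] rows>= 10 yang 69.7 tilt 0.19 q [-0.42  0.3   1.83 -0.    1.01 -1.64] t 23.8
```

View pics/w14.png

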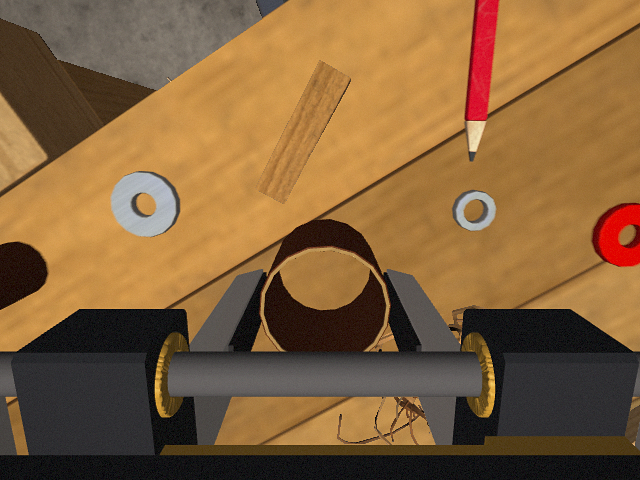

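Emit:
arm_command(deltas=[{"translation":[-1,0,0],"turn":[0,0,0]},{"translation":[-2.2,0,0],"turn":[0,0,0]},{"translation":[-3.4,0.5,-0.1],"turn":[0,0,0]},{"translation":[-4.6,1.2,-0.3],"turn":[0,0,0]},{"translation":[-5.6,2.2,-0.6],"turn":[0,0,0]},{"translation":[-6.24,3.4,-0.9],"turn":[0,0,0]},{"translation":[-6.24,4.8,-1.2],"turn":[0,0,0]},{"translation":[-6.24,6.2,-1.6],"turn":[0,0,0]},{"translation":[-6.24,7.6,-2.0],"turn":[0,0,0]},{"translation":[-6.24,9.0,-2.4],"turn":[0,0,0]},{"translation":[-6.24,10.4,-2.7],"turn":[0,0,0]},{"translation":[-6.24,11.6,-3.0],"turn":[0,0,0]}])

```text
time_s: 24.75
ee_pos: [0.4844, 0.1369, 0.2179]
eef_rot: [-2.841, 1.57, 3.089]
force: [0.3, -1.1, 0.1]
grip_width: 0.0547
```

```bash
python3 - <<'E'
from h import *
print(ctrl.get_obs()["grip_width"])
plan([.497,.2,.215],70)
E
```

```text
0.054678466775810695
trans [ 0.12  2.54 -0.4 ] turn [-0.06 -0.    0.  ] rows>= 2 yang 69.7 tilt 0.02 q [ 0.2   0.17  1.61  0.    1.36 -1.01] t 24.8
```

Emit:
arm_command(deltas=[{"translation":[0.12,1.2,-0.2],"turn":[0,0,0]},{"translation":[0.12,2.0,-0.3],"turn":[0,0,0]},{"translation":[0.12,2.54,-0.4],"turn":[0,0,0]},{"translation":[0.12,2.54,-0.4],"turn":[0,0,0]},{"translation":[0.12,2.54,-0.4],"turn":[0,0,0]},{"translation":[0.12,2.54,-0.4],"turn":[0,0,0]}])

```text
time_s: 25.25
ee_pos: [0.4972, 0.1967, 0.2153]
eef_rot: [-1.81, 1.57, -2.165]
force: [0.5, -1.2, 0.8]
grip_width: 0.0547
```

```bash
python3 - <<'E'
from h import *
e,M,o=tool();c=cal("wrist"); im=optics.camera("wrist"); cv2.imwrite("pics/w15.png",im[:,:,::-1])
print(e,o["grip_width"]); plan([.497,.2,.15],70); plan([.497,.2,.094],70)
print("spindle tip at",proj(c,[.497,.2,.165]),"want rim ctr",proj(c,[.497,.2,e[2]+.0445]))
u=proj(c,cyl(.497,.2,.027,e[2]+.0445,e[2]+.0445)); print(u.min(0),u.max(0))
E
```

```text
[0.49723167 0.196701   0.21527622] 0.054681530494946604
trans [ 2.62  0.12 -0.06] turn [-0.08  0.    0.  ] rows>= 2 yang 69.6 tilt 0.01 q [ 0.31  0.24  1.52 -0.    1.37 -0.91] t 25.3
trans [ 4.86  0.12 -0.06] turn [-0.08  0.    0.  ] rows>= 3 yang 69.6 tilt 0.01 q [ 0.31  0.24  1.52 -0.    1.37 -0.91] t 25.3
spindle tip at [[329.59321444 248.14525725]] want rim ctr [[332.45935309 307.74538117]]
[265.3564944  242.68264545] [399.5807693  368.04087233]
```

View pics/w15.png

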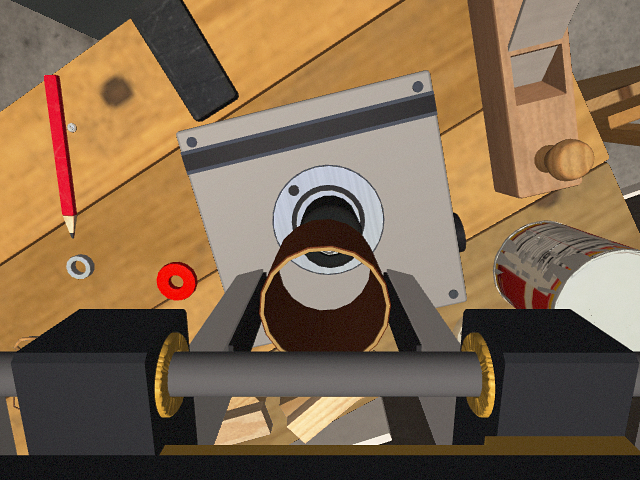

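Emit:
arm_command(deltas=[{"translation":[0,0.12,-0.06],"turn":[0,0,0]},{"translation":[0.7,0.12,-0.06],"turn":[0,0,0]},{"translation":[1.4,0.12,-0.06],"turn":[0,0,0]},{"translation":[2.0,0.12,-0.06],"turn":[0,0,0]},{"translation":[2.2,0.12,-0.06],"turn":[0,0,0]},{"translation":[2.2,0.12,-0.06],"turn":[0,0,0]},{"translation":[2.2,0.12,-0.06],"turn":[0,0,0]}])

```text
time_s: 25.88
ee_pos: [0.4972, 0.2009, 0.1611]
eef_rot: [0.642, 1.57, 0.287]
force: [-0.5, 0.2, -0.5]
grip_width: 0.0544
```

```bash
python3 - <<'E'
from h import *
e,M,o=tool();c=cal("wrist"); im=optics.camera("wrist"); cv2.imwrite("pics/w16.png",im[:,:,::-1])
print(e,o["grip_width"],o["force"]); plan([.497,.2,.094],70)
u=proj(c,cyl(.497,.2,.027,e[2]+.0445,e[2]+.0445)); print(u.min(0),u.max(0))
E
```

```text
[0.49718331 0.20085112 0.16110753] 0.05436432293341642 [-0.45843683  0.24305891 -0.47816393]
trans [ 2.7  -0.04 -0.  ] turn [-0.07  0.01 -0.01] rows>= 2 yang 69.7 tilt 0.08 q [ 0.32  0.29  1.59 -0.    1.26 -0.9 ] t 25.9
[255.94116419 246.42818964] [389.85772925 371.21071593]
```

View pics/w16.png

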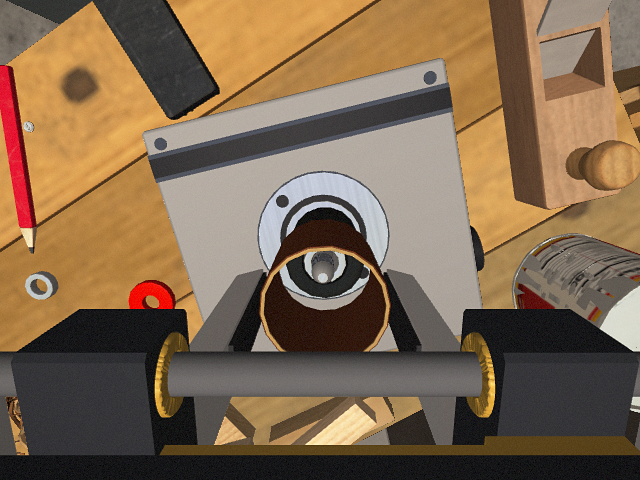

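The spindle shows inside the sleeve at (323,265) and the alignment is good. Lowering.

Emit:
arm_command(deltas=[{"translation":[0.3,-0.04,0],"turn":[0,0,0]},{"translation":[0.6,-0.04,0],"turn":[0,0,0]},{"translation":[0.9,-0.04,0],"turn":[0,0,0]},{"translation":[1.2,-0.04,0],"turn":[0,0,0]},{"translation":[1.6,-0.04,0],"turn":[0,0,0]},{"translation":[2.0,-0.04,0],"turn":[0,0,0]},{"translation":[2.4,-0.04,0],"turn":[0,0,0]},{"translation":[2.7,-0.04,0],"turn":[0,0,0]},{"translation":[2.75,-0.04,0],"turn":[0,0,0]},{"translation":[2.75,-0.04,0],"turn":[0,0,0]},{"translation":[2.75,-0.04,0],"turn":[0,0,0]}])

```text
time_s: 26.85
ee_pos: [0.4965, 0.2001, 0.0913]
eef_rot: [-2.551, 1.571, -2.906]
force: [0.7, 0.6, -1.0]
grip_width: 0.0546
```

Emit:
arm_command(deltas=[{"translation":[0,0,0],"turn":[0,0,0]},{"translation":[0,0,0],"turn":[0,0,0]},{"translation":[0,0,0],"turn":[0,0,0]},{"translation":[0,0,0],"turn":[0,0,0]}], gripper=72)

```text
time_s: 27.18
ee_pos: [0.4966, 0.2001, 0.0917]
eef_rot: [0.647, 1.571, 0.293]
force: [0.3, -0.1, -0.2]
grip_width: 0.0717
```

```bash
python3 - <<'E'
from h import *
e,M,o=tool(); print(e,o["grip_width"],o["force"],o["moment"])
a=optics.camera("scene")[60:240,120:320];cv2.imwrite("pics/s17.png",cv2.resize(a,None,fx=3,fy=3,interpolation=cv2.INTER_CUBIC)[:,:,::-1])
im=optics.camera("wrist"); cv2.imwrite("pics/w17.png",im[:,:,::-1])
E
```

```text
[0.49663682 0.20010921 0.09171719] 0.07167202678304958 [ 0.34408954 -0.14493788 -0.2499186 ] [-0.01029118  0.00500003 -0.04958444]
```

View pics/s17.png

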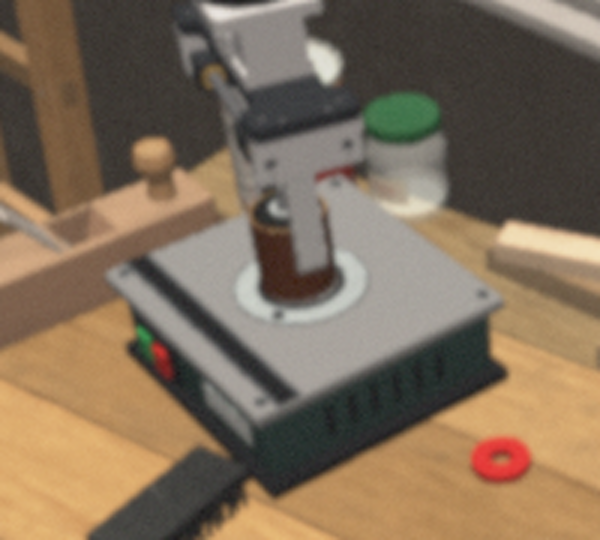

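View pics/w17.png

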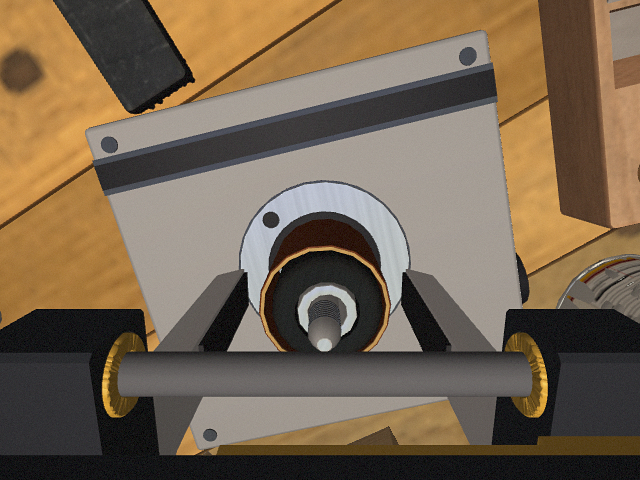

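Sleeve seated: its rim is round the drum just below the drum's top, at (323,300). Next the wide grey washer, 42 mm with a 15 mm hole, at w13 (188,188). The small grey one at (435,193) is narrow and the red one at (551,210) is the decoy.

```bash
python3 - <<'E'
from h import *
plan([.3893,-.2607,.24],0)
E
```

```text
trans [ -5.93 -18.78   2.37] turn [13.94  0.   -0.  ] rows>= 12 yang 69.7 tilt 0.01 q [ 0.31  0.37  1.67  0.    1.11 -0.9 ] t 27.3
```

Emit:
arm_command(deltas=[{"translation":[-5.93,0,0],"turn":[0,0,0]},{"translation":[-5.93,0,0],"turn":[0,0,0]},{"translation":[-5.93,0,0],"turn":[0,0,0]},{"translation":[-5.93,0,0],"turn":[0,0,0]},{"translation":[-5.93,-18.78,2.37],"turn":[13.94,0,0]},{"translation":[-5.93,-18.78,2.37],"turn":[13.94,0,0]},{"translation":[-5.93,-18.78,2.37],"turn":[13.94,0,0]},{"translation":[-5.93,-18.78,2.37],"turn":[13.94,0,0]},{"translation":[-5.93,-18.78,2.37],"turn":[13.94,0,0]},{"translation":[-5.93,-18.78,2.37],"turn":[13.94,0,0]},{"translation":[-5.93,-18.78,2.37],"turn":[13.94,0,0]},{"translation":[-5.93,-18.78,2.37],"turn":[13.94,0,0]}], gripper=70)

```text
time_s: 28.28
ee_pos: [0.4199, -0.1263, 0.2402]
eef_rot: [0.995, 1.57, -0.365]
force: [1.3, 0.0, -0.3]
grip_width: 0.0701
```

```bash
python3 - <<'E'
from h import *
plan([.3893,-.2607,.12],0)
E
```

```text
trans [ 4.81 -2.32  5.  ] turn [ 2.41  0.   -0.01] rows>= 5 yang 12.0 tilt 0.04 q [-0.38  0.01  1.73  0.    1.4  -0.59] t 28.3
```

Emit:
arm_command(deltas=[{"translation":[4.81,-2.32,5.0],"turn":[2.41,0,0]},{"translation":[4.81,-2.32,5.0],"turn":[2.41,0,0]},{"translation":[4.81,-2.32,5.0],"turn":[2.41,0,0]},{"translation":[4.81,-2.32,5.0],"turn":[2.41,0,0]},{"translation":[4.81,-2.32,5.0],"turn":[2.41,0,0]},{"translation":[4.81,-2.32,5.0],"turn":[2.41,0,0]},{"translation":[4.81,-2.32,5.0],"turn":[2.41,0,0]},{"translation":[4.81,-2.32,5.0],"turn":[2.41,0,0]}])

```text
time_s: 28.95
ee_pos: [0.3919, -0.2585, 0.1209]
eef_rot: [0.989, 1.569, -0.575]
force: [0.1, 0.6, 0.6]
grip_width: 0.0705
```

```bash
python3 see.py w18 wide_washer knob; python3 - <<'E'
from h import *
e,M,o=tool(); print(e)
plan([.3893,-.2607,-.008],0)
im=optics.camera("wrist")[170:345,130:460]; cv2.imwrite("pics/w18c.png",cv2.resize(im,None,fx=2.4,fy=2.4,interpolation=cv2.INTER_CUBIC)[:,:,::-1])
E
```

```text
trans [-9.55  3.54 -0.3 ] turn [ 0.08  0.01 -0.02] rows>= 7 yang 0.4 tilt 0.12 q [-0.66  0.19  1.82  0.    1.13 -0.67] t 29.0
wide_washer 0.81 [np.int64(293), np.int64(205), np.int64(346), np.int64(257)] [ 0.3885 -0.2607] [-0.4 -1.1  0.4  1.2]
knob 0.15 [np.int64(579), np.int64(213), np.int64(640), np.int64(268)] [ 0.6159 -0.2654] [ 0.4  2.8 -0.4 -3.3]
[ 0.39189901 -0.25842469  0.12082872]
trans [ 5.15 -0.11  0.08] turn [ 0.09  0.01 -0.02] rows>= 4 yang 0.4 tilt 0.12 q [-0.66  0.19  1.82  0.    1.13 -0.67] t 29.1
```

View pics/w18c.png

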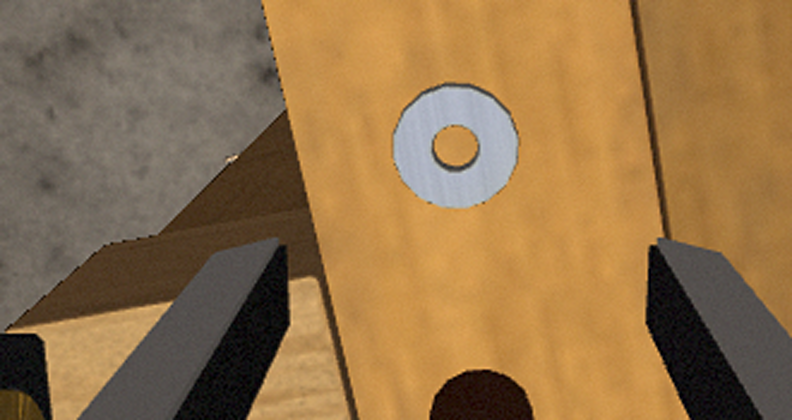

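The crop confirms it: grey, wide, 15 mm hole, at (320,231), and nothing next to it. Descending.

Emit:
arm_command(deltas=[{"translation":[5.15,-0.11,0.08],"turn":[0.08,0,0]},{"translation":[5.15,-0.11,0.08],"turn":[0.08,0,0]},{"translation":[5.15,-0.11,0.08],"turn":[0.08,0,0]},{"translation":[5.15,-0.11,0.08],"turn":[0.08,0,0]},{"translation":[5.15,-0.11,0.08],"turn":[0.08,0,0]},{"translation":[5.15,-0.11,0.08],"turn":[0.08,0,0]},{"translation":[5.15,-0.11,0.08],"turn":[0.08,0,0]},{"translation":[5.15,-0.11,0.08],"turn":[0.08,0,0]}])

```text
time_s: 29.82
ee_pos: [0.3895, -0.2619, -0.0068]
eef_rot: [0.916, 1.567, -0.656]
force: [-0.2, -0.1, -0.4]
grip_width: 0.0699
```

```bash
python3 see.py w19 wide_washer; python3 - <<'E'
from h import *
e,M,o=tool(); print(e,o["force"]); c=cal("wrist")
for s in(-.015,-.018,-.021): print(s,proj(c,e+M[:,0]*s-M[:,1]*.035-M[:,2]*.008),"washer edge at",proj(c,[.3885-.021,-.2607,.0]))
plan([.3885,-.2607,-.015],0)
a=optics.camera("scene")[270:370,290:440];cv2.imwrite("pics/s19.png",cv2.resize(a,None,fx=5,fy=5,interpolation=cv2.INTER_CUBIC)[:,:,::-1])
E
```

```text
trans [-14.68   3.67  -0.44] turn [-0.01  0.02 -0.03] rows>= 10 yang -0.1 tilt 0.19 q [-0.67  0.39  1.91 -0.    0.83 -0.67] t 29.9
wide_washer 0.55 [np.int64(278), np.int64(237), np.int64(365), np.int64(322)] [ 0.3883 -0.2604] [-1.1 -1.5  1.1  2.4]
[ 0.38904856 -0.26161254 -0.00760661] [-0.36483585 -0.07851826 -0.65745012]
-0.015 [[249.49059953 269.33332824]] washer edge at [[280.19469076 278.66424198]]
-0.018 [[248.32451994 271.30528731]] washer edge at [[280.19469076 278.66424198]]
-0.021 [[247.12151836 273.33968523]] washer edge at [[280.19469076 278.66424198]]
trans [ 0.3  -0.02 -0.04] turn [-0.01  0.02 -0.02] rows>= 1 yang -0.1 tilt 0.15 q [-0.67  0.39  1.91  0.    0.83 -0.67] t 29.9
```

View pics/w19.png

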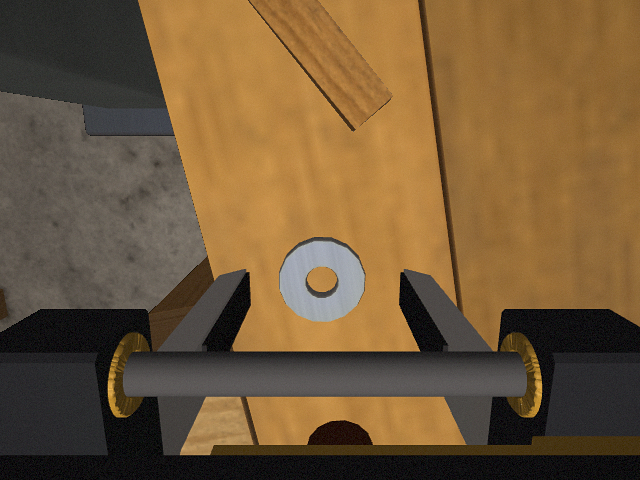

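View pics/s19.png

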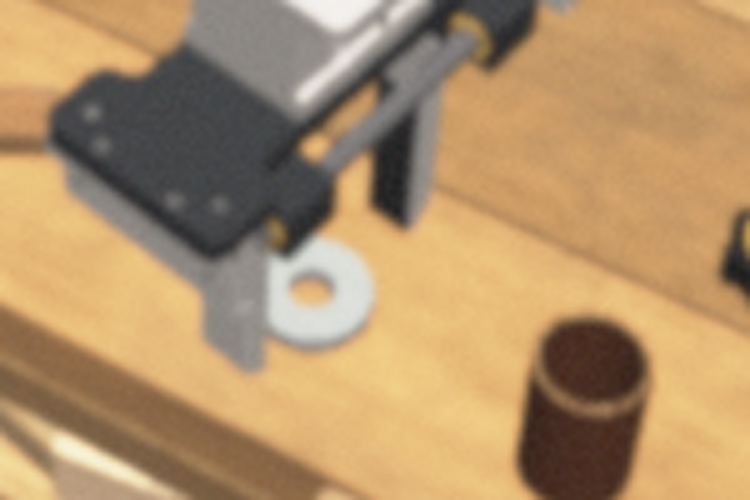

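Emit:
arm_command(deltas=[{"translation":[0.12,0,-0.04],"turn":[0,0,0]},{"translation":[0.22,0,-0.04],"turn":[0,0,0]},{"translation":[0.22,0,-0.04],"turn":[0,0,0]},{"translation":[0.22,0,-0.04],"turn":[0,0,0]}])

```text
time_s: 30.3
ee_pos: [0.3882, -0.26, -0.0149]
eef_rot: [-2.257, 1.57, 2.454]
force: [-0.7, 0.1, -0.1]
grip_width: 0.07
```

Emit:
arm_command(deltas=[{"translation":[0,0,0],"turn":[0,0,0]},{"translation":[0,0,0],"turn":[0,0,0]},{"translation":[0,0,0],"turn":[0,0,0]},{"translation":[0,0,0],"turn":[0,0,0]},{"translation":[0,0,0],"turn":[0,0,0]},{"translation":[0,0,0],"turn":[0,0,0]},{"translation":[0,0,0],"turn":[0,0,0]},{"translation":[0,0,0],"turn":[0,0,0]}], gripper=32, force=25)

```text
time_s: 30.97
ee_pos: [0.3883, -0.2601, -0.0146]
eef_rot: [0.794, 1.571, -0.778]
force: [1.0, 0.4, -0.3]
grip_width: 0.0408
```

Emit:
arm_command(deltas=[{"translation":[-0.2,0,0],"turn":[0,0,0]},{"translation":[-0.5,0,0],"turn":[0,0,0]},{"translation":[-1.0,0,0],"turn":[0,0,0]},{"translation":[-1.5,0,0],"turn":[0,0,0]},{"translation":[-2.0,0,0],"turn":[0,0,0]}])

```text
time_s: 31.38
ee_pos: [0.3884, -0.2601, 0.0366]
eef_rot: [0.91, 1.57, -0.662]
force: [0.2, 1.4, -1.0]
grip_width: 0.0406
```

```bash
python3 - <<'E'
from h import *
e,M,o=tool(); print(e,o["force"],o["grip_width"]); c=cal("wrist")
im=optics.camera("wrist"); cv2.imwrite("pics/w20.png",im[:,:,::-1])
a=optics.camera("scene")[220:370,290:440];cv2.imwrite("pics/s20.png",cv2.resize(a,None,fx=4,fy=4,interpolation=cv2.INTER_CUBIC)[:,:,::-1])
plan([.497,.2,.19],0)
E
```

```text
[ 0.38836377 -0.26012594  0.03659886] [ 0.19508357  1.40238304 -1.00362386] 0.04062171174481138
trans [ -6.13   4.31 -18.42] turn [-0.01  0.03 -0.03] rows>= 12 yang -0.1 tilt 0.21 q [-0.67  0.31  1.89  0.    0.93 -0.67] t 31.5
```

View pics/w20.png

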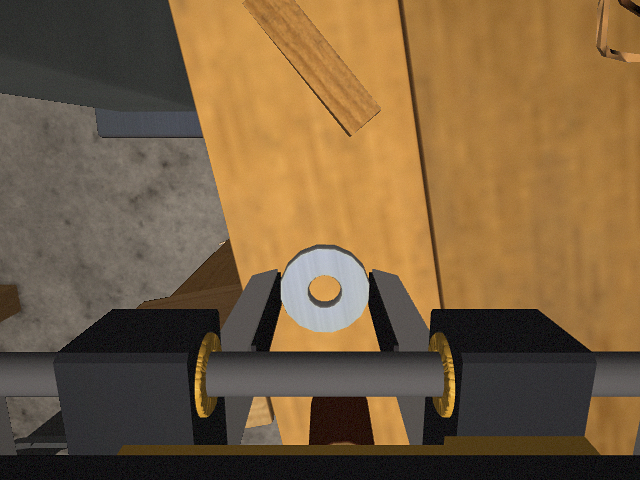

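View pics/s20.png

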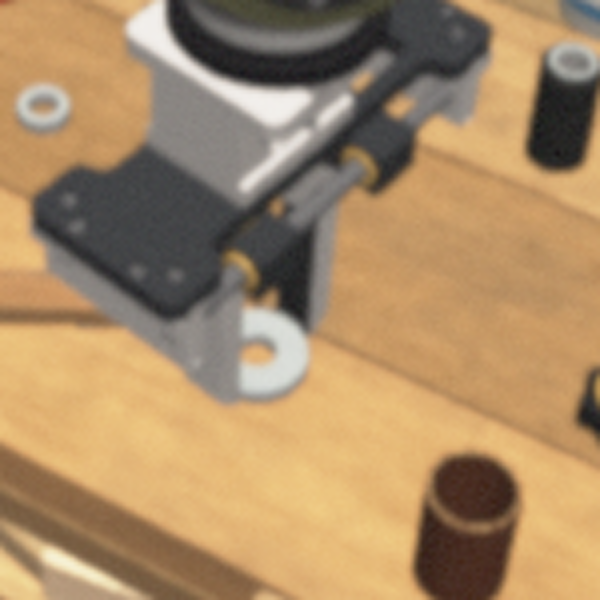

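Washer held level, hole at (324,290). Carrying it.

```bash
python3 - <<'E'
from h import *
e,M,o=tool(); c=cal("wrist"); b=back(c,(324.5,288.5),e[2]+.0238); print(e,b-e)
plan([.497,.2,.19],0)
E
```

```text
[ 0.38925495 -0.26079472  0.03750867] [0.00012718 0.0018212  0.0238    ]
trans [ -6.13   4.31 -18.42] turn [-0.01  0.03 -0.03] rows>= 12 yang -0.1 tilt 0.21 q [-0.67  0.31  1.89  0.    0.93 -0.67] t 31.5
```

Emit:
arm_command(deltas=[{"translation":[-1,0,0],"turn":[0,0,0]},{"translation":[-2.2,0,0],"turn":[0,0,0]},{"translation":[-3.4,0.1,-0.5],"turn":[0,0,0]},{"translation":[-4.6,0.3,-1.2],"turn":[0,0,0]},{"translation":[-5.6,0.5,-2.2],"turn":[0,0,0]},{"translation":[-6.13,0.8,-3.5],"turn":[0,0,0]},{"translation":[-6.13,1.1,-4.9],"turn":[0,0,0]},{"translation":[-6.13,1.4,-6.3],"turn":[0,0,0]},{"translation":[-6.13,1.8,-7.7],"turn":[0,0,0]},{"translation":[-6.13,2.1,-9.1],"turn":[0,0,0]},{"translation":[-6.13,2.4,-10.4],"turn":[0,0,0]},{"translation":[-6.13,2.7,-11.6],"turn":[0,0,0]}])

```text
time_s: 32.48
ee_pos: [0.456, 0.0318, 0.1883]
eef_rot: [-1.783, 1.571, 2.929]
force: [0.4, -0.5, -0.2]
grip_width: 0.0408
```

```bash
python3 - <<'E'
from h import *
print(ctrl.get_obs()["grip_width"])
plan([.497,.1995,.19],0)
E
```

```text
0.040756483399230325
trans [-0.07  1.63 -6.71] turn [-0.01 -0.    0.  ] rows>= 5 yang -0.0 tilt 0.01 q [-0.01  0.09  1.77  0.    1.28 -0.01] t 32.5
```

Emit:
arm_command(deltas=[{"translation":[-0.07,0.35,-1.4],"turn":[0,0,0]},{"translation":[-0.07,0.7,-2.8],"turn":[0,0,0]},{"translation":[-0.07,1.0,-4.2],"turn":[0,0,0]},{"translation":[-0.07,1.3,-5.4],"turn":[0,0,0]},{"translation":[-0.07,1.55,-6.3],"turn":[0,0,0]},{"translation":[-0.07,1.63,-6.7],"turn":[0,0,0]},{"translation":[-0.07,1.63,-6.7],"turn":[0,0,0]},{"translation":[-0.07,1.63,-6.7],"turn":[0,0,0]},{"translation":[-0.07,1.63,-6.7],"turn":[0,0,0]}])

```text
time_s: 33.23
ee_pos: [0.4969, 0.1961, 0.1903]
eef_rot: [-0.654, 1.57, -2.227]
force: [0.6, 0.1, -0.7]
grip_width: 0.0408
```

```bash
python3 - <<'E'
from h import *
e,M,o=tool();c=cal("wrist"); im=optics.camera("wrist"); cv2.imwrite("pics/w21.png",im[:,:,::-1])
print(e,o["grip_width"]); plan([.497,.1985,.15],0)
print("tip",proj(c,[.497,.2,.165]),"want hole",proj(c,[.497,.2,e[2]+.0238]))
E
```

```text
[0.49690322 0.19611033 0.19026631] 0.040784985438351615
trans [ 1.62  0.   -0.1 ] turn [-0.03  0.   -0.  ] rows>= 1 yang -0.1 tilt 0.01 q [ 0.31  0.26  1.56 -0.    1.32  0.31] t 33.3
tip [[324.28573871 254.74509349]] want hole [[324.24672036 284.03917442]]
```

View pics/w21.png

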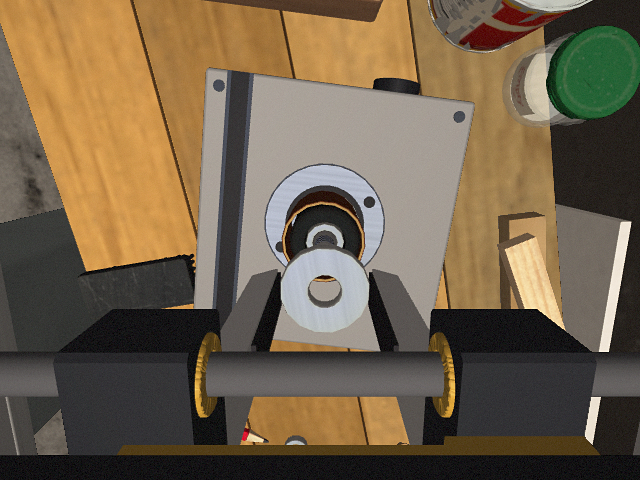

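Emit:
arm_command(deltas=[{"translation":[0.4,0,-0.1],"turn":[0,0,0]},{"translation":[0.8,0,-0.1],"turn":[0,0,0]},{"translation":[1.2,0,-0.1],"turn":[0,0,0]},{"translation":[1.2,0,-0.1],"turn":[0,0,0]},{"translation":[1.2,0,-0.1],"turn":[0,0,0]},{"translation":[1.2,0,-0.1],"turn":[0,0,0]}])

```text
time_s: 33.78
ee_pos: [0.4971, 0.1997, 0.1604]
eef_rot: [1.001, 1.571, -0.571]
force: [-0.4, -0.2, 0.1]
grip_width: 0.0406
```

```bash
python3 - <<'E'
from h import *
e,M,o=tool();c=cal("wrist"); im=optics.camera("wrist"); cv2.imwrite("pics/w22.png",cv2.resize(im[180:360,230:420],None,fx=3.3,fy=3.3,interpolation=cv2.INTER_CUBIC)[:,:,::-1])
print(e,o["grip_width"],o["force"]); plan([.497,.1985,.126],0)
f=lambda p:(np.round((proj(c,p)-[230,180])*3.3))
print("tip",f([.497,.2,.165]),"want hole top",f([.497,.2,e[2]+.0238]),"bottom",f([.497,.2,e[2]+.0148]))
E
```

```text
[0.49713862 0.19974053 0.16044928] 0.04064349888548014 [-0.41464461 -0.24290327  0.10731001]
trans [ 1.39 -0.01  0.05] turn [-0.01 -0.   -0.01] rows>= 1 yang -0.1 tilt 0.03 q [ 0.31  0.29  1.59 -0.    1.26  0.31] t 33.8
tip [[309. 323.]] want hole top [[309. 368.]] bottom [[309. 346.]]
```

View pics/w22.png

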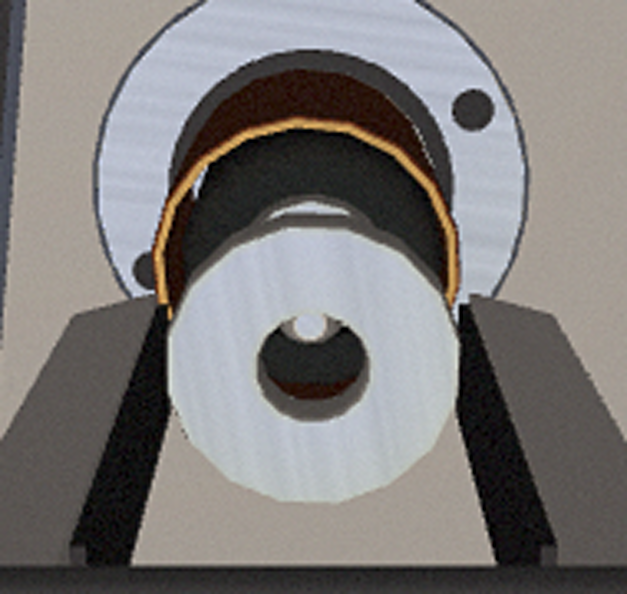

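Hole at (313,367), wanted (309,368), and the spindle tip shows through it at (309,324). Aligned, so I lower it.

Emit:
arm_command(deltas=[{"translation":[0.25,-0.02,0],"turn":[0,0,0]},{"translation":[0.5,-0.02,0],"turn":[0,0,0]},{"translation":[0.75,-0.02,0],"turn":[0,0,0]},{"translation":[1.0,-0.02,0],"turn":[0,0,0]},{"translation":[1.2,-0.02,0],"turn":[0,0,0]},{"translation":[1.36,-0.02,0],"turn":[0,0,0]},{"translation":[1.38,-0.02,0],"turn":[0,0,0]},{"translation":[1.38,-0.02,0],"turn":[0,0,0]}])

```text
time_s: 34.5
ee_pos: [0.4965, 0.1998, 0.1257]
eef_rot: [-1.188, 1.57, -2.76]
force: [0.4, 0.4, -0.3]
grip_width: 0.0409
```

```bash
python3 - <<'E'
from h import *
e,M,o=tool();c=cal("wrist"); im=optics.camera("wrist"); cv2.imwrite("pics/w23.png",cv2.resize(im[180:360,230:420],None,fx=3.3,fy=3.3,interpolation=cv2.INTER_CUBIC)[:,:,::-1])
print(e,o["grip_width"],o["force"])
E
```

```text
[0.49649823 0.1997698  0.12565715] 0.04092727458890718 [ 0.44123194  0.38638925 -0.34602991]
```

View pics/w23.png

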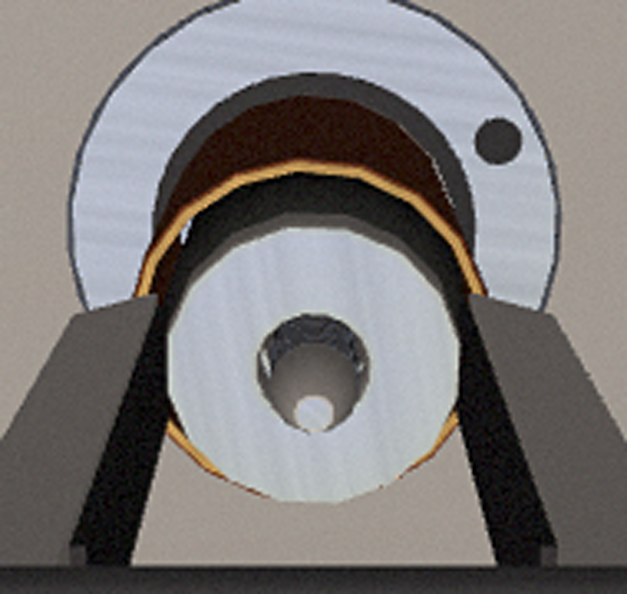

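Emit:
arm_command(deltas=[{"translation":[0.04,0,0],"turn":[0,0,0]},{"translation":[0.04,0,0],"turn":[0,0,0]},{"translation":[0.04,0,0],"turn":[0,0,0]}])

```text
time_s: 34.8
ee_pos: [0.4966, 0.1998, 0.125]
eef_rot: [1.958, 1.571, 0.386]
force: [0.5, -0.3, -1.0]
grip_width: 0.0408
```

Emit:
arm_command(deltas=[{"translation":[0,0,0],"turn":[0,0,0]},{"translation":[0,0,0],"turn":[0,0,0]},{"translation":[0,0,0],"turn":[0,0,0]},{"translation":[0,0,0],"turn":[0,0,0]},{"translation":[0,0,0],"turn":[0,0,0]}], gripper=66)

```text
time_s: 35.22
ee_pos: [0.4966, 0.1998, 0.1249]
eef_rot: [1.939, 1.571, 0.367]
force: [0.5, -0.0, 0.3]
grip_width: 0.0658
```

```bash
python3 - <<'E'
from h import *
e,M,o=tool();c=cal("wrist"); im=optics.camera("wrist"); cv2.imwrite("pics/w24.png",cv2.resize(im[180:360,230:420],None,fx=3.3,fy=3.3,interpolation=cv2.INTER_CUBIC)[:,:,::-1])
print(e,o["grip_width"],o["force"])
f=lambda p:(np.round((proj(c,p)-[230,180])*3.3))
u=f(cyl(.497,.2,.021,.148,.148)); print("washer top exp",u.min(0),u.max(0))
plan([.497,.2,.24],0); plan([.5026,-.3655,.24],0)
E
```

```text
[0.49658849 0.19979596 0.12492944] 0.06582956634446324 [ 0.51348493 -0.04027519  0.32882038]
washer top exp [161. 219.] [466. 507.]
trans [-4.6   0.02 -0.01] turn [-0.01 -0.   -0.  ] rows>= 3 yang -0.1 tilt 0.0 q [ 0.31  0.33  1.64 -0.    1.18  0.32] t 35.3
trans [-4.6   0.26 22.61] turn [-0.01 -0.   -0.  ] rows>= 14 yang -0.1 tilt 0.0 q [ 0.31  0.33  1.64 -0.    1.18  0.32] t 35.3
```

View pics/w24.png

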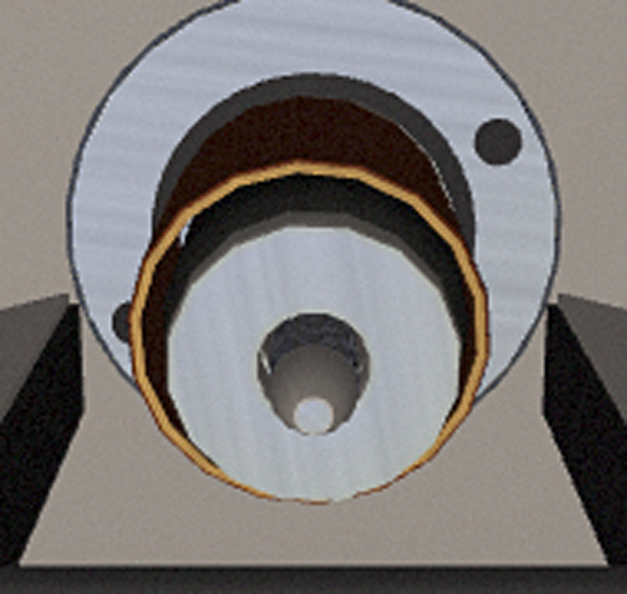

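Washer on the drum, round the spindle. Now the knob.

Emit:
arm_command(deltas=[{"translation":[-4.6,0,0],"turn":[0,0,0]},{"translation":[-4.6,0,0],"turn":[0,0,0]},{"translation":[-4.6,0,0],"turn":[0,0,0]},{"translation":[-4.6,0.26,22.61],"turn":[0,0,0]},{"translation":[-4.6,0.26,22.61],"turn":[0,0,0]},{"translation":[-4.6,0.26,22.61],"turn":[0,0,0]},{"translation":[-4.6,0.26,22.61],"turn":[0,0,0]},{"translation":[-4.6,0.26,22.61],"turn":[0,0,0]},{"translation":[-4.6,0.26,22.61],"turn":[0,0,0]},{"translation":[-4.6,0.26,22.61],"turn":[0,0,0]},{"translation":[-4.6,0.26,22.61],"turn":[0,0,0]},{"translation":[-4.6,0.26,22.61],"turn":[0,0,0]}])

```text
time_s: 36.27
ee_pos: [0.5, -0.1773, 0.2401]
eef_rot: [1.243, 1.57, -0.329]
force: [0.5, 1.0, 0.2]
grip_width: 0.0659
```

```bash
python3 - <<'E'
from h import *
plan([.5026,-.3655,.13],0)
E
```

```text
trans [4.4  0.11 7.53] turn [-0.01  0.   -0.  ] rows>= 6 yang -0.1 tilt 0.02 q [-0.41  0.22  1.5   0.    1.42 -0.41] t 36.3
```

Emit:
arm_command(deltas=[{"translation":[0,0.11,7.53],"turn":[0,0,0]},{"translation":[0,0.11,7.53],"turn":[0,0,0]},{"translation":[0,0.11,7.53],"turn":[0,0,0]},{"translation":[0,0.11,7.53],"turn":[0,0,0]},{"translation":[4.4,0.11,7.53],"turn":[0,0,0]},{"translation":[4.4,0.11,7.53],"turn":[0,0,0]},{"translation":[4.4,0.11,7.53],"turn":[0,0,0]},{"translation":[4.4,0.11,7.53],"turn":[0,0,0]},{"translation":[4.4,0.11,7.53],"turn":[0,0,0]},{"translation":[4.4,0.11,7.53],"turn":[0,0,0]}])

```text
time_s: 37.1
ee_pos: [0.5039, -0.3637, 0.1323]
eef_rot: [0.903, 1.568, -0.669]
force: [0.0, -0.1, 0.4]
grip_width: 0.0658
```

```bash
python3 see.py w25 knob; python3 - <<'E'
from h import *
e,M,o=tool();c=cal("wrist"); im=optics.camera("wrist"); cv2.imwrite("pics/w25c.png",cv2.resize(im[180:280,270:380],None,fx=6,fy=6,interpolation=cv2.INTER_CUBIC)[:,:,::-1])
print(e)
E
```

```text
trans [-9.1  -0.94 -4.53] turn [-0.01  0.03 -0.04] rows>= 7 yang -0.0 tilt 0.23 q [-0.68  0.5   1.37  0.    1.27 -0.68] t 37.1
knob 0.66 [np.int64(299), np.int64(206), np.int64(343), np.int64(253)] [ 0.5017 -0.3661] [-0.5 -0.1  0.5  0.2]
[ 0.50402317 -0.36364438  0.13263716]
```

View pics/w25.png

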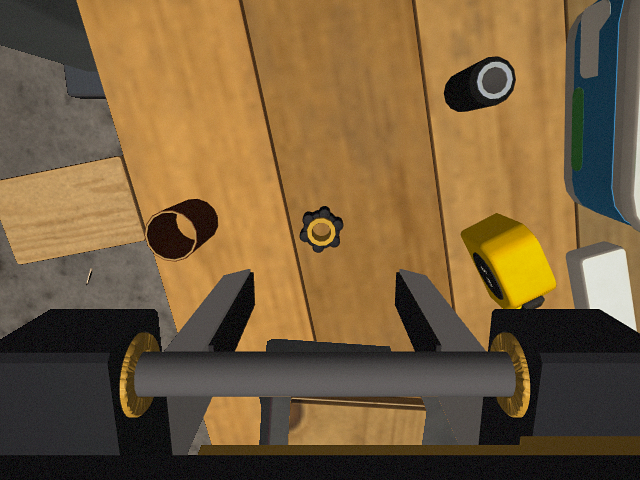

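View pics/w25c.png

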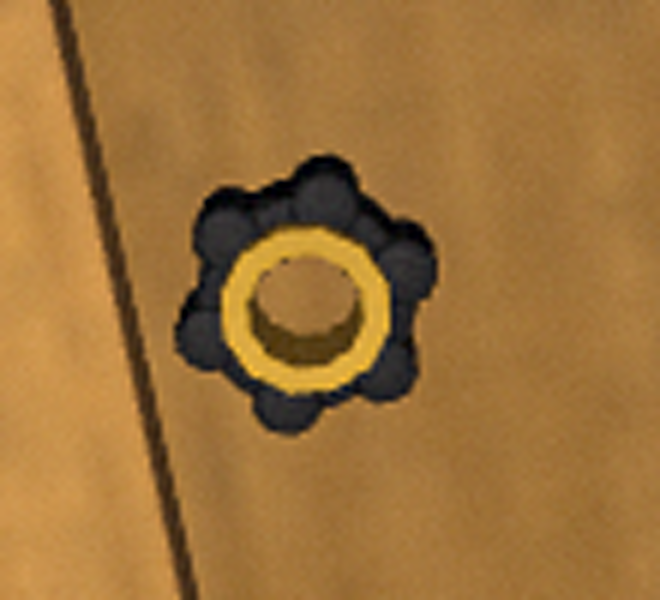

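Lobes are at about 20°+60k°. I'll put the jaw axis at −10°, gripping two lobes per side, with the knob at (.502,−.366).

```bash
python3 - <<'E'
from h import *
plan([.502,-.3658,.0],-10)
E
```

```text
trans [ 5.29 -0.09  0.08] turn [ 1.99  0.02 -0.03] rows>= 4 yang -0.0 tilt 0.2 q [-0.68  0.5   1.37 -0.    1.27 -0.68] t 37.2
```

Emit:
arm_command(deltas=[{"translation":[5.29,-0.08,0.06],"turn":[2,0,0]},{"translation":[5.29,-0.08,0.06],"turn":[2,0,0]},{"translation":[5.29,-0.08,0.06],"turn":[2,0,0]},{"translation":[5.29,-0.08,0.06],"turn":[2,0,0]},{"translation":[5.29,-0.08,0.06],"turn":[2,0,0]},{"translation":[5.29,-0.08,0.06],"turn":[2,0,0]},{"translation":[5.29,-0.08,0.06],"turn":[2,0,0]},{"translation":[5.29,-0.08,0.06],"turn":[2,0,0]}])

```text
time_s: 37.92
ee_pos: [0.5023, -0.3658, 0.0005]
eef_rot: [1.056, 1.567, -0.691]
force: [-0.4, 0.3, 0.3]
grip_width: 0.0657
```

```bash
python3 see.py w26 knob; python3 - <<'E'
from h import *
e,M,o=tool(); print(e,o["force"])
plan([.502,-.3658,-.014],-10)
E
```

```text
trans [-14.41  -1.63  -4.38] turn [-2.01  0.02 -0.03] rows>= 10 yang -10.0 tilt 0.2 q [-0.69  0.66  1.46  0.    1.02 -0.51] t 38.0
knob 0.95 [np.int64(288), np.int64(242), np.int64(358), np.int64(321)] [ 0.5018 -0.3659] [-2.7 -0.4  2.7  0.5]
[ 5.01758207e-01 -3.65496149e-01 -4.95024748e-04] [ 0.27190543 -0.39049024 -0.00358061]
trans [0.54 0.01 0.01] turn [-0.01  0.02 -0.03] rows>= 1 yang -10.1 tilt 0.16 q [-0.69  0.66  1.46 -0.    1.02 -0.51] t 38.0
```

View pics/w26.png

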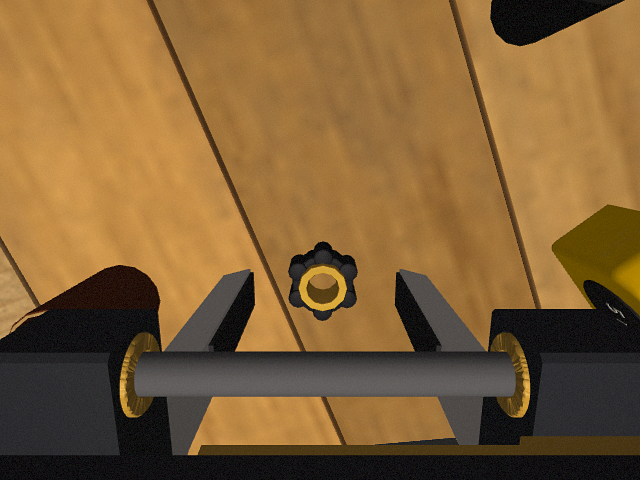

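Emit:
arm_command(deltas=[{"translation":[0.25,0,0],"turn":[0,0,0]},{"translation":[0.48,0,0],"turn":[0,0,0]},{"translation":[0.48,0,0],"turn":[0,0,0]},{"translation":[0.48,0,0],"turn":[0,0,0]}])

```text
time_s: 38.35
ee_pos: [0.5007, -0.3647, -0.015]
eef_rot: [-2.07, 1.57, 2.467]
force: [0.1, -0.5, -0.6]
grip_width: 0.066
```

Emit:
arm_command(deltas=[{"translation":[0,0,0],"turn":[0,0,0]},{"translation":[0,0,0],"turn":[0,0,0]},{"translation":[0,0,0],"turn":[0,0,0]},{"translation":[0,0,0],"turn":[0,0,0]},{"translation":[0,0,0],"turn":[0,0,0]},{"translation":[0,0,0],"turn":[0,0,0]},{"translation":[0,0,0],"turn":[0,0,0]},{"translation":[0,0,0],"turn":[0,0,0]}], gripper=25, force=20)

```text
time_s: 39.02
ee_pos: [0.5011, -0.365, -0.0143]
eef_rot: [0.943, 1.571, -0.803]
force: [-0.8, 0.9, 0.2]
grip_width: 0.0325
```

Emit:
arm_command(deltas=[{"translation":[-0.2,0,0],"turn":[0,0,0]},{"translation":[-0.5,0,0],"turn":[0,0,0]},{"translation":[-1.0,0,0],"turn":[0,0,0]},{"translation":[-1.5,0,0],"turn":[0,0,0]},{"translation":[-2.0,0,0],"turn":[0,0,0]}])

```text
time_s: 39.43
ee_pos: [0.5012, -0.3651, 0.0375]
eef_rot: [1.06, 1.57, -0.687]
force: [-0.5, -0.4, 0.1]
grip_width: 0.0323
```

```bash
python3 - <<'E'
from h import *
e,M,o=tool(); print(e,o["force"],o["grip_width"]); c=cal("wrist")
im=optics.camera("wrist"); cv2.imwrite("pics/w27.png",cv2.resize(im[180:360,230:420],None,fx=3.3,fy=3.3,interpolation=cv2.INTER_CUBIC)[:,:,::-1])
plan([.497,.2,.205],-10)
E
```

```text
[ 0.50124388 -0.36512946  0.03753756] [-0.52172668 -0.41829764  0.128234  ] 0.03228969839303941
trans [ -6.66  -4.13 -22.24] turn [-0.01  0.03 -0.05] rows>= 15 yang -10.1 tilt 0.27 q [-0.69  0.6   1.45  0.    1.09 -0.51] t 39.5
```

View pics/w27.png

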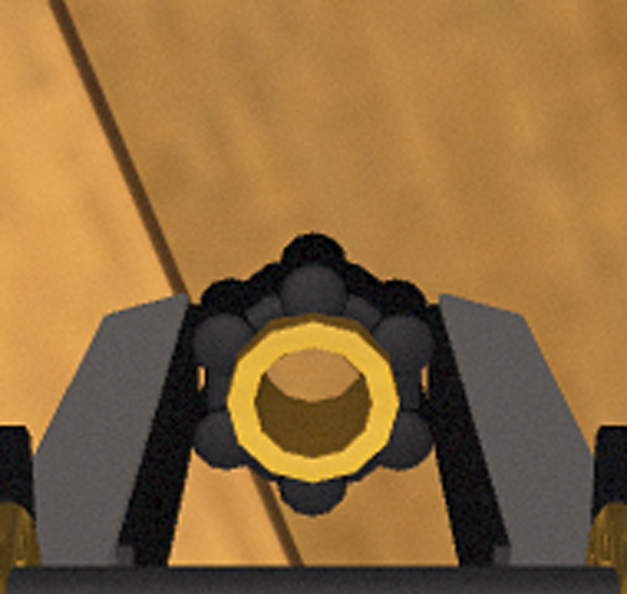

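The knob is held on its four lobes. Carrying it.

Emit:
arm_command(deltas=[{"translation":[-1,0,0],"turn":[0,0,0]},{"translation":[-2.2,0,0],"turn":[0,0,0]},{"translation":[-3.4,0,-0.5],"turn":[0,0,0]},{"translation":[-4.6,-0.2,-1.2],"turn":[0,0,0]},{"translation":[-5.6,-0.4,-2.2],"turn":[0,0,0]},{"translation":[-6.2,-0.6,-3.5],"turn":[0,0,0]},{"translation":[-6.2,-0.9,-4.9],"turn":[0,0,0]},{"translation":[-6.2,-1.2,-6.3],"turn":[0,0,0]},{"translation":[-6.2,-1.4,-7.7],"turn":[0,0,0]},{"translation":[-6.2,-1.7,-9.1],"turn":[0,0,0]},{"translation":[-6.2,-1.9,-10.5],"turn":[0,0,0]},{"translation":[-6.2,-2.2,-11.9],"turn":[0,0,0]}])

```text
time_s: 40.48
ee_pos: [0.4987, -0.0608, 0.1914]
eef_rot: [1.566, 1.57, -0.181]
force: [1.0, 0.5, -0.8]
grip_width: 0.0325
```

```bash
python3 - <<'E'
from h import *
print(ctrl.get_obs()["grip_width"])
plan([.497,.199,.195],-10)
E
```

```text
0.032455332693189745
trans [ -0.15  -1.88 -10.22] turn [-0.01  0.   -0.01] rows>= 7 yang -10.1 tilt 0.07 q [-0.19  0.19  1.65  0.    1.3  -0.02] t 40.5
```

Emit:
arm_command(deltas=[{"translation":[-0.15,-0.25,-1.4],"turn":[0,0,0]},{"translation":[-0.15,-0.5,-2.8],"turn":[0,0,0]},{"translation":[-0.15,-0.8,-4.2],"turn":[0,0,0]},{"translation":[-0.15,-1.0,-5.6],"turn":[0,0,0]},{"translation":[-0.15,-1.3,-7.0],"turn":[0,0,0]},{"translation":[-0.15,-1.5,-8.3],"turn":[0,0,0]},{"translation":[-0.15,-1.7,-9.4],"turn":[0,0,0]},{"translation":[-0.15,-1.88,-10.1],"turn":[0,0,0]},{"translation":[-0.15,-1.88,-10.22],"turn":[0,0,0]},{"translation":[-0.15,-1.88,-10.22],"turn":[0,0,0]},{"translation":[-0.15,-1.88,-10.22],"turn":[0,0,0]},{"translation":[-0.15,-1.88,-10.22],"turn":[0,0,0]}])

```text
time_s: 41.48
ee_pos: [0.4973, 0.1963, 0.1946]
eef_rot: [1.362, 1.571, -0.385]
force: [-0.1, -0.3, -1.5]
grip_width: 0.0322
```

```bash
cat > kn.py <<'E'
from h import *
import sys
e,M,o=tool();c=cal("wrist"); im=optics.camera("wrist"); cv2.imwrite("pics/%s.png"%sys.argv[1],cv2.resize(im[180:360,230:420],None,fx=3.3,fy=3.3,interpolation=cv2.INTER_CUBIC)[:,:,::-1])
print(e,o["grip_width"],o["force"])
f=lambda p:(np.round((proj(c,p)-[230,180])*3.3))
print("tip",f([.497,.2,.165]),"want bush top",f([.497,.2,e[2]+.0345]),"knob bottom",f([.497,.2,e[2]+.0145]))
plan([.497,.199,.155],-10)
E
python3 kn.py w28
```

```text
[0.49734036 0.19632109 0.1946045 ] 0.03221981644181881 [-0.08251465 -0.27264312 -1.46664761]
tip [[304. 242.]] want bush top [[302. 374.]] knob bottom [[303. 324.]]
trans [ 1.58 -0.03 -0.1 ] turn [-0.03  0.   -0.  ] rows>= 1 yang -10.1 tilt 0.01 q [ 0.31  0.26  1.55 -0.    1.33  0.48] t 41.5
```

View pics/w28.png

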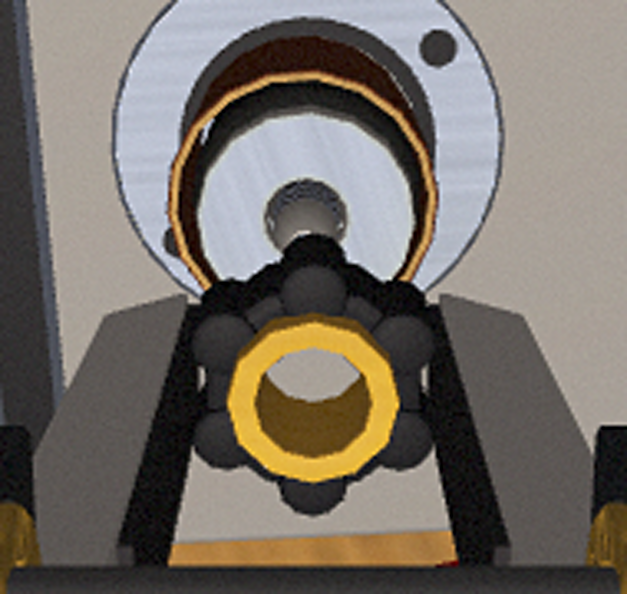

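Emit:
arm_command(deltas=[{"translation":[0.4,-0.05,-0.15],"turn":[0,0,0]},{"translation":[0.8,-0.05,-0.15],"turn":[0,0,0]},{"translation":[1.2,-0.05,-0.15],"turn":[0,0,0]},{"translation":[1.4,-0.05,-0.15],"turn":[0,0,0]},{"translation":[1.4,-0.05,-0.15],"turn":[0,0,0]},{"translation":[1.4,-0.05,-0.15],"turn":[0,0,0]},{"translation":[1.4,-0.05,-0.15],"turn":[0,0,0]}])

```text
time_s: 42.12
ee_pos: [0.4968, 0.2013, 0.1597]
eef_rot: [2.143, 1.57, 0.396]
force: [-0.5, -0.2, 0.2]
grip_width: 0.0326
```

```bash
python3 kn.py w29
```

```text
[0.4968113  0.20131757 0.1596762 ] 0.0325876600223174 [-0.4847519  -0.15620768  0.15751208]
tip [[313. 334.]] want bush top [[313. 409.]] knob bottom [[313. 355.]]
trans [0.19 0.02 0.09] turn [-0.01 -0.   -0.01] rows>= 1 yang -10.1 tilt 0.04 q [ 0.32  0.29  1.6  -0.    1.25  0.49] t 42.2
```

View pics/w29.png

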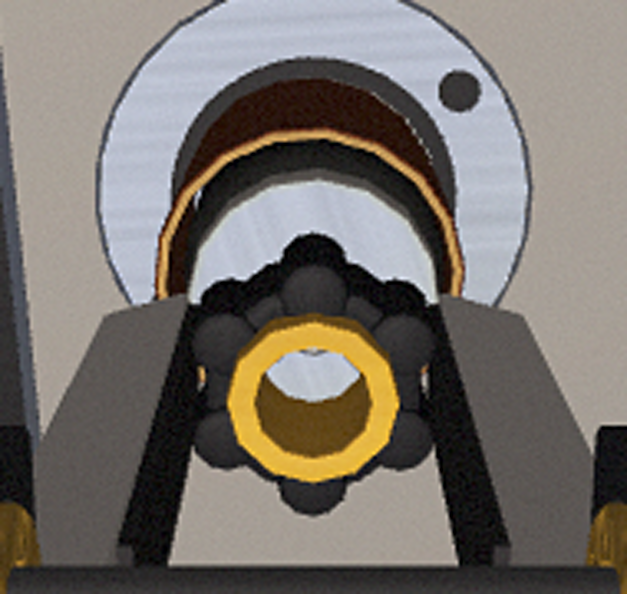

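Emit:
arm_command(deltas=[{"translation":[0,0,0.03],"turn":[0,0,0]},{"translation":[0.15,0,0.03],"turn":[0,0,0]},{"translation":[0.3,0,0.03],"turn":[0,0,0]},{"translation":[0.45,0,0.03],"turn":[0,0,0]},{"translation":[0.5,0,0.03],"turn":[0,0,0]},{"translation":[0.5,0,0.03],"turn":[0,0,0]}])

```text
time_s: 42.67
ee_pos: [0.4963, 0.2005, 0.1464]
eef_rot: [-1.038, 1.57, -2.785]
force: [0.3, 0.0, -0.3]
grip_width: 0.0325
```

```bash
python3 kn.py w30
```

```text
[0.49629291 0.20047674 0.14635745] 0.03251535843999462 [ 0.31555712  0.02179623 -0.27185242]
tip [[315. 360.]] want bush top [[316. 403.]] knob bottom [[315. 350.]]
trans [-0.33  0.03  0.06] turn [-0.01  0.    0.  ] rows>= 1 yang -10.1 tilt 0.02 q [ 0.32  0.3   1.61 -0.    1.23  0.49] t 42.7
```

View pics/w30.png

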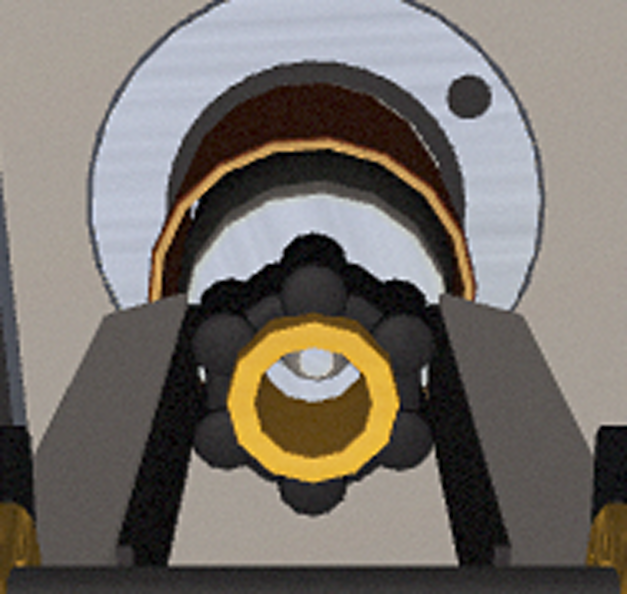

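The spindle tip shows in the bush at (316,362), aligned. Down to the washer.

Emit:
arm_command(deltas=[{"translation":[0.12,0,0],"turn":[0,0,0]},{"translation":[0.24,0,0],"turn":[0,0,0]},{"translation":[0.36,0,0],"turn":[0,0,0]},{"translation":[0.46,0,0],"turn":[0,0,0]},{"translation":[0.5,0,0],"turn":[0,0,0]},{"translation":[0.5,0,0],"turn":[0,0,0]},{"translation":[0.5,0,0],"turn":[0,0,0]}])

```text
time_s: 43.3
ee_pos: [0.4965, 0.2006, 0.1344]
eef_rot: [1.984, 1.571, 0.238]
force: [-0.5, -0.2, -0.2]
grip_width: 0.0322
```

```bash
python3 kn.py w31
```

```text
[0.496509  0.2005586 0.134376 ] 0.03218602510866461 [-0.49661731 -0.20348102 -0.19878464]
tip [[314. 392.]] want bush top [[314. 403.]] knob bottom [[314. 350.]]
trans [-0.82  0.03  0.06] turn [-0.01 -0.   -0.  ] rows>= 1 yang -10.1 tilt 0.01 q [ 0.32  0.32  1.63 -0.    1.2   0.49] t 43.4
```

View pics/w31.png

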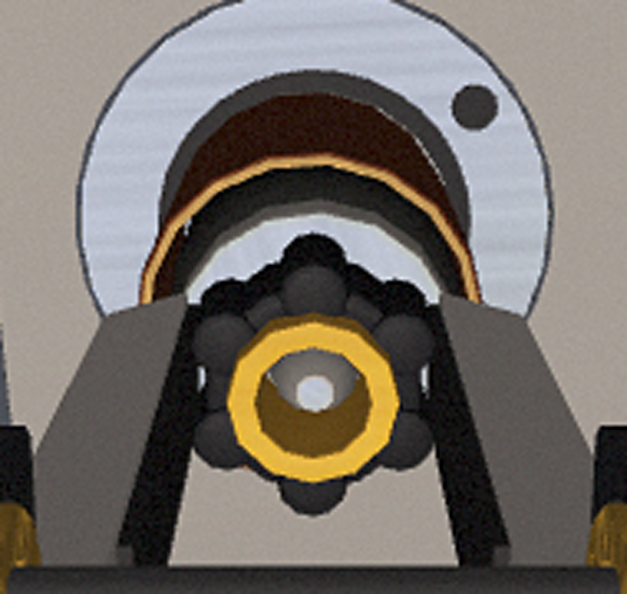

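Nearly seated, about 1 mm to go. Releasing.

Emit:
arm_command(deltas=[{"translation":[0.03,0,0],"turn":[0,0,0]},{"translation":[0.03,0,0],"turn":[0,0,0]},{"translation":[0.03,0,0],"turn":[0,0,0]}])

```text
time_s: 43.6
ee_pos: [0.4965, 0.2005, 0.1337]
eef_rot: [2.036, 1.571, 0.289]
force: [-0.3, -0.0, -1.2]
grip_width: 0.0323
```

Emit:
arm_command(deltas=[{"translation":[0,0,0],"turn":[0,0,0]},{"translation":[0,0,0],"turn":[0,0,0]},{"translation":[0,0,0],"turn":[0,0,0]},{"translation":[0,0,0],"turn":[0,0,0]},{"translation":[0,0,0],"turn":[0,0,0]}], gripper=60)

```text
time_s: 44.02
ee_pos: [0.4965, 0.2006, 0.1336]
eef_rot: [2.222, 1.571, 0.476]
force: [0.5, 0.4, 0.3]
grip_width: 0.0594
```

Emit:
arm_command(deltas=[{"translation":[-0.5,0,0],"turn":[0,0,0]},{"translation":[-1.5,0,0],"turn":[0,0,0]},{"translation":[-3,0,0],"turn":[0,0,0]},{"translation":[-4.5,0,0],"turn":[0,0,0]},{"translation":[-5,0,0],"turn":[0,0,0]},{"translation":[-5,0,0],"turn":[0,0,0]},{"translation":[-5,0,0],"turn":[0,0,0]}])

```text
time_s: 44.6
ee_pos: [0.4965, 0.2006, 0.2585]
eef_rot: [1.976, 1.57, 0.23]
force: [-0.8, -0.4, -0.9]
grip_width: 0.06
```

```bash
python3 - <<'E'
from h import *
e,M,o=tool();c=cal("wrist"); im=optics.camera("wrist"); cv2.imwrite("pics/w32.png",cv2.resize(im[130:330,210:440],None,fx=3,fy=3,interpolation=cv2.INTER_CUBIC)[:,:,::-1])
print(e,o["force"])
f=lambda p:np.round((proj(c,p)-[210,130])*3)
for n,r,z in(("bush top",.0095,.168),("washer top",.021,.148),("sleeve rim",.027,.136)):
    u=f(cyl(.497,.2,r,z,z)); print(n,u.min(0),u.max(0))
a=optics.camera("scene")[60:240,120:320];cv2.imwrite("pics/s32.png",cv2.resize(a,None,fx=3,fy=3,interpolation=cv2.INTER_CUBIC)[:,:,::-1])
E
```

```text
[0.49647718 0.20055171 0.25849302] [-0.79683173 -0.37332303 -0.93227846]
bush top [305. 281.] [384. 357.]
washer top [263. 221.] [426. 380.]
sleeve rim [244. 192.] [445. 389.]
```

View pics/w32.png

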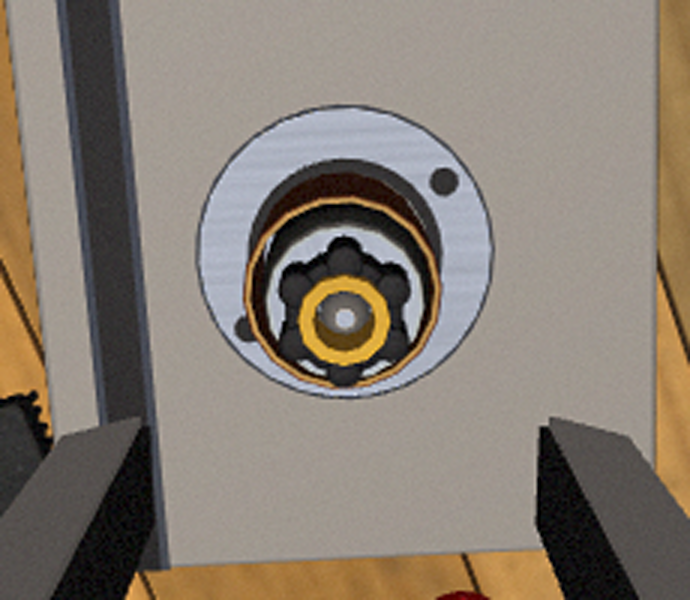

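View pics/s32.png

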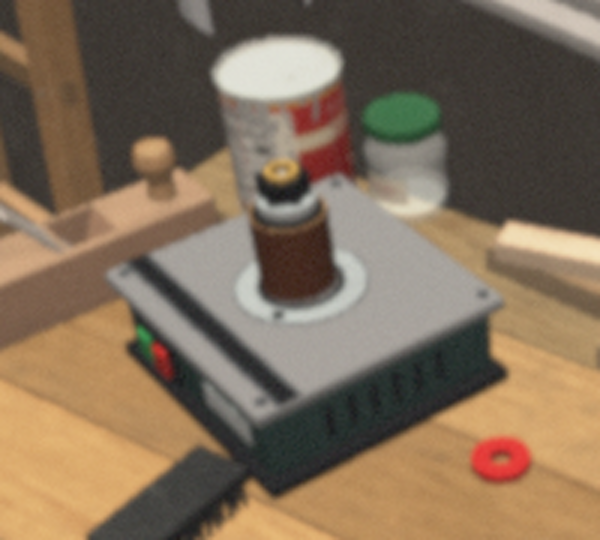

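The stack is complete: in the wrist crop the bush is at (344,318), the washer, rim and flange are concentric, and the gripper is clear. I'll check the spares and hand in.

```bash
python3 - <<'E'
from h import *
c=cal("scene"); optics.camera("scene")
for t in("narrow_drum","narrow_sleeve","narrow_washer"):
    d=models.cut_out(t,"scene")
    if d: 
        ys,xs=np.nonzero(d[0]["pixels"]); print(t,[xs.min(),ys.min(),xs.max()+1,ys.max()+1])
ctrl.hand_in(); print(ctrl.get_obs()["time_s"])
E
```

```text
narrow_drum [np.int64(421), np.int64(230), np.int64(441), np.int64(263)]
narrow_sleeve [np.int64(393), np.int64(332), np.int64(420), np.int64(372)]
narrow_washer [np.int64(294), np.int64(241), np.int64(308), np.int64(253)]
the job is handed in; nothing more can be done
the job is handed in; nothing more can be done
```

The sander now carries the wide drum, sleeve, washer and knob, fitted in that order. Everything was let go and the job was handed in at about 45 s of the 104 s allowed.

- **Final check:** the last wrist and scene pictures show the stack concentric on the spindle. The sleeve rim was within about 1 mm of where it should be. I checked the other heights only by eye and from the TCP height at release (within about 1 mm of expected). The gripper was well clear of the stack. `hand_in` gives no verdict, so I can't confirm the result.
- **Spares:** the narrow drum, sleeve and washer show in the same image positions as at the start, within 1 pixel. The red washer was not touched.
- **What went wrong on the way:** the first two drum grasps slipped, and the drum dropped back upright about 3 mm from its place.
- **Cause:** the wrist and scene pictures put the fingertips about 18–19 mm behind the reported TCP, not 19 mm ahead of it as the interface text says. I allowed for that from then on, and nothing slipped after that.

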